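Check a bench scale with weights and gauge its overload stop

ROBOT

A 6-joint arm with a two-finger parallel gripper is mounted at the origin on the work surface. World frame = base frame: x ahead of the robot, y to its left, z up, the work surface at z = 0. Lengths are in mm, angles in rad, forces in N, time in s.
With the tool pointing down it reaches from about 350 to 775 mm from the base axis. Payload 7.3 kg.
Tool frame: the origin (TCP) lies midway between the tips of the shut fingers; the grasp point (between the pads) lies 19 mm behind it; z points along the fingers, y is the line along which they close (so a half turn about z gives the same grasp; the last joint's range is limited). The gripper opens to 92 mm and grips with 3 to 60 N. Pads are 19 mm wide; open, the fingers measure 130 mm over their backs; the gripper's body (75 mm by 190 mm) begins 47 mm behind the grasp point.
Start: joints at [1.166, 0.342, 1.524, -0, 1.275, -0.146], TCP at [134.343, 507.54, 226.741] pointing down, gripper open.
Joint ranges: [-2.53, 2.53], [-0.77, 2.02], [0.04, 2.7], [-1, 4.14], [0.28, 2.66], [-3.11, 3.11]. Speed limits (rad/s): [2.57, 2.57, 3.14, 3.14, 3.14, 3.14].

INTERFACE

Orientations are given as [roll, pitch, yaw] about the fixed x, y, z axes, in that order (R = Rz(yaw) Ry(pitch) Rx(roll)).
In Python, from plant import bot gives the robot as it stands. The module is installed in compiled form; this text tells all that it offers.
- The arm moves only by the shell command python3 -m crank 'ROWS' [OPENING]. ROWS is JSON, a list of rows, each a list of 6 numbers: the shift along the tool's x, y, z in m, then the turn, a rotation vector about the tool's x, y, z in rad. In form: [[dx, dy, dz, wx, wy, wz], ...]. A call has 1 to 5 rows; each row shifts and turns the commanded pose from where the row before left it, along the tool's axes as they then stand; what a row does not reach is not made up. A row lasts 1/8 s, in which the tool goes at most 62.5 mm and 10.7 degrees, less where a joint would pass 70% of its speed; a pose out of reach is approached as far as the arm can. A call is refused whole if a number of a shift passes 0.0625 or a number of a turn 0.188, either way. A call with a gripper value outside its range is refused whole. OPENING is the opening in per cent of the stroke, from 0 (shut) to 100 (fully open), set as the call begins (- or left out, the last holds). The fingers move at their own pace and stop on an object; the grip force is fixed at half the most. Time passes only in rows, so rows that do not move let the fingers close. It gives the time, the measured TCP pose, the force, the opening and the grip force at its end, in the units of the state.
- bot.get_obs(): the state, without advancing time (a new reading comes with each control period).
- bot.capture(name): name is "scene" or "top" or "wrist"; returns a dict with "color" (400x640x3 uint8, blue, green, red), "fov_y" (degrees; the focal length in pixels is half the picture's height over the tangent of half this angle, whatever the lens; pixels are square), "cx", "cy" (the principal point, pixels), "extrinsics" (4x4, takes a point from world to camera coordinates); the wrist camera has in their place "tool_from_camera" (4x4, takes a point from camera to tool coordinates, whose origin is the TCP and whose axes are the flange's). Camera axes: x right, y up, looking along -z (the intrinsics and any distortion apply to the point x, -y, -z); pixel columns grow to the right and rows downward; lengths in mm; the calibration is good to about 2 mm. A picture is of the moment at which its call begins: read the wrist's pose just before it. There is no depth.
- bot.close_job(): hands the job in; it is judged then, once.
The state is a dict: "time": time; "joint_positions": joint angles; "dq": joint speeds; "tau": joint torques, N m; "tool_pos": TCP position; "tcp_rot": TCP orientation; "contact_force": force on the tool from outside, world axes, zero at the start; "moment": the same for the moment, N m; "grip_width": finger opening in mm; "finger_force": force on a finger pad.
Only numpy, scipy, OpenCV 4.12 (cv2) and the standard library are available. Lean on these libraries where they do the work, as an engineer would, in place of code of your own. Each camera call takes 0.05 s, during which the arm holds its last target. There are 200 camera calls.

TASK

Check the bench scale: lightest first, lower each brass check weight that is there gently onto the middle of the pan, let go, give it two seconds to settle, and stand it back on the blue mat before you take the next. While the 500 g weight, the last, is standing on the pan, slide the gauge blade level into the overload gap up to its red depth line without forcing it, keep it there a second and draw it out. Finish with the pan empty and all the weights, upright, and the gauge, lying flat, on the mat; never let the pan strike its stop, and leave the meter, the solder and the tape alone.

Things in the scene. Friction and masses are not known exactly. Their poses are not given: they have to be found in the camera images.
- scale: Bench scale, fixed: grey base 205 x 180 x 20 mm with a display wedge 40 mm high on its -x side. Origin: on the table under the pan's centre, z up. On its -y side a brass-topped stop post (30 mm along x, 20 mm along y, top 46 mm above the table) stands under a steel tab (30 mm wide, 5 mm thick) sticking out from under the pan; both end 84 mm from the pan's centre. Between them is the overload gap.
- pan_centre (a point): Centre of the upper face of the round steel pan (120 mm across, two engraved rings 52 and 66 mm across, 66 mm above the table when empty). It moves with the pan. Axes as the scale.
- platform (a joint): How far the sprung pan has sunk, in m: 0 when empty, 0.0006 per 100 g (0.003 with 500 g); it strikes the overload stop at 0.010, which takes about 16 N.
- gap_mouth (a point): Middle of the outer upper edge of the stop post: the floor of the overload gap at its mouth, 46 mm above the table. Axes as the scale: the blade goes in along +y; width 30 mm along x, open at the sides; height along z 10 mm with the pan empty, 7 mm with the 500 g weight on (the tab sinks with the pan). A cover stands 34 mm in.
- mat: Blue bench mat, 240 mm (x) by 290 mm (y), 3 mm thick, fixed to the table. Origin: centre of its underside.
- gauge: Gap gauge, 90 g: red handle 70 mm long (x), 18 mm wide (y), 22 mm high (z), with a flat steel blade 12 mm wide and 3 mm thick sticking 40 mm out of its +x end, its middle 11 mm above the handle's underside. A red depth line crosses the blade 25 mm from its tip. Origin: centre of the handle's underside; it balances about 5 mm ahead of that.
- gauge_tip (a point): Middle of the blade's tip, 75 mm ahead (+x) of the gauge's origin and 11 mm above its underside. Axes as the gauge.
- meter: Yellow multimeter, 150 x 76 x 35 mm, lying on its back beyond the scale. Origin: centre of its underside. Leave it.
- solder: Orange and grey reel of solder, 54 mm across and 44 mm high, standing on end. Origin: centre of its underside. Leave it.
- tape: Roll of tan masking tape lying flat, 96 mm across, 25 mm high, hole 76 mm. Origin: centre of its underside. Leave it.
- w50: Brass check weight of 50 g: upright cylinder 20 mm across and 17 mm high with a small knob on top (27 mm high in all). Origin: centre of its underside, z up. May be absent.
- w100: Brass check weight of 100 g: upright cylinder 25 mm across and 22 mm high with a small knob on top (34 mm high in all). Origin: centre of its underside, z up. May be absent.
- w200: Brass check weight of 200 g: upright cylinder 31 mm across and 28 mm high with a small knob on top (42 mm high in all). Origin: centre of its underside, z up. May be absent.
- w500: Brass check weight of 500 g: upright cylinder 42 mm across and 40 mm high with a small knob on top (56 mm high in all). Origin: centre of its underside, z up.
There are look-alikes about, which are no part of the job. What is shaped like the w100 but green or pink is not meant.

How it is judged:
By the outcome, as a careful person would: the job done as asked, in the order asked, and still so for the second after the job is handed in, with the robot touching nothing.
Of w50, w100, w200 only 1 to 3 are there at a start; the rules pass over those that are not, and their reading is None.
At some moment in a run one of w50, w100, w200, w500, gauge may be knocked a few centimetres aside while the robot is not near it.
It also fails if it takes over 210 s, if anything falls off the work surface, if the arm or the gripper's body presses on something with over 40 N, if the wrist force passes 120 N, or if a joint passes its speed limit or range.

## Working session

There is one attempt and no reset: what is moved stays moved. The work goes in short steps, Python scripts to look and compute and a shell command to move; the robot and the scene stay as the last step left them, time stands still between calls to the robot, and variables do not carry over. Pictures are saved under pics/ and viewed, at most 14 in all, crops included, and the job is handed in when it is done.

```bash
mkdir -p pics; cat > h.py <<'E'
import numpy as np, cv2
from scipy.spatial.transform import Rotation as R
from plant import bot
def cap(name):
    o=bot.get_obs(); c=bot.capture(name); im=c["color"]
    f=im.shape[0]/2/np.tan(np.radians(c["fov_y"])/2)
    if "extrinsics" in c: T=np.linalg.inv(np.array(c["extrinsics"]))
    else:
        W=np.eye(4); W[:3,:3]=R.from_euler('xyz',o["tcp_rot"]).as_matrix(); W[:3,3]=o["tool_pos"]
        T=W@np.array(c["tool_from_camera"])
    return dict(im=im,f=f,cx=c["cx"],cy=c["cy"],T=T,keys={k:v for k,v in c.items() if k!="color"})
def ray(c,u,v):
    d=np.array([(u-c["cx"])/c["f"],-(v-c["cy"])/c["f"],-1.]); return c["T"][:3,3],c["T"][:3,:3]@d
def onz(c,u,v,z):
    o,d=ray(c,u,v); return o+d*(z-o[2])/d[2]
def proj(c,p):
    q=np.linalg.inv(c["T"])@np.r_[p,1]; return c["cx"]+c["f"]*q[0]/-q[2], c["cy"]-c["f"]*q[1]/-q[2]
E
python3 - <<'E'
from h import *
for n in("scene","top","wrist"):
    c=cap(n); cv2.imwrite(f"pics/{n}0.png",c["im"]); print(n,c["f"],c["keys"],c["T"].round(3).tolist())
print(bot.get_obs())
E
```

```text
scene 365.5257661246346 {'fov_y': 57.37116976698796, 'cx': 323.10529733653686, 'cy': 200.55774287247004, 'extrinsics': array([[-7.50447924e-01,  6.60694570e-01, -1.76238055e-02,
         4.32689492e+02],
       [-3.63101811e-01, -3.89854156e-01,  8.46268758e-01,
         1.44254844e+02],
       [ 5.52254460e-01,  6.41479868e-01,  5.32464637e-01,
        -1.43122447e+03],
       [ 0.00000000e+00,  0.00000000e+00,  0.00000000e+00,
         1.00000000e+00]])} [[-0.75, -0.363, 0.552, 1167.49], [0.661, -0.39, 0.641, 688.464], [-0.018, 0.846, 0.532, 647.624], [0.0, 0.0, 0.0, 1.0]]
top 406.8640216019741 {'fov_y': 52.35420696326478, 'cx': 320.21205663411246, 'cy': 200.0374198840496, 'extrinsics': array([[ 1.64075017e-02, -9.99863733e-01, -1.81919030e-03,
         2.84818430e+01],
       [ 9.77059696e-01,  1.56468629e-02,  2.12390034e-01,
        -5.96087196e+02],
       [-2.12332628e-01, -5.26224736e-03,  9.77183281e-01,
        -1.15961031e+03],
       [ 0.00000000e+00,  0.00000000e+00,  0.00000000e+00,
         1.00000000e+00]])} [[0.016, 0.977, -0.212, 335.722], [-1.0, 0.016, -0.005, 31.7
[... 633 characters left out ...]
0.0, 0.0, 1.0]]
{'time': 0.15, 'joint_positions': array([ 1.16595794e+00,  3.42538925e-01,  1.52474475e+00, -3.51223661e-05,
        1.27536848e+00, -1.46005580e-01]), 'dq': array([ 0.00020011,  0.00022142, -0.00253725,  0.00098374,  0.0003908 ,
       -0.00081757]), 'tau': array([ 4.27513487e-04, -4.31466115e+01, -2.44348687e+01,  7.18209660e-02,
        5.37383335e-02, -9.17766420e-05]), 'tool_pos': array([134.25822607, 507.26079266, 226.23537801]), 'tcp_rot': array([-3.14053954e+00, -1.20911855e-04,  2.88277003e+00]), 'contact_force': array([-0.1983763 ,  0.41063949,  0.83645373]), 'moment': array([0.0333049 , 0.02788353, 0.00805224]), 'finger_force': 0.0, 'grip_width': 91.92673568259805}
```

View pics/scene0.png

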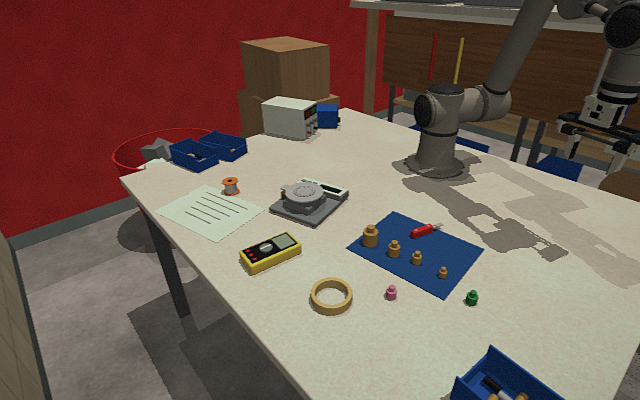

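View pics/top0.png

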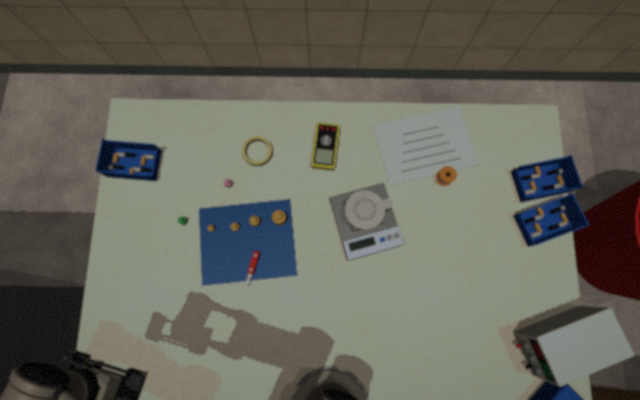

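The scene and top views show all four weights on the mat, at top-view pixels w50 (211,228), w100 (235,226), w200 (254,220) and w500 (279,216). The gauge handle is at (254,262) with its blade towards the robot. The scale pan is at (365,210) and its tab points right, to (390,205).

```bash
cat >> h.py <<'E'
def blobs(im,lo,hi,amin=20):
    h=cv2.cvtColor(im,cv2.COLOR_BGR2HSV); m=cv2.inRange(h,np.array(lo),np.array(hi))
    n,l,s,ce=cv2.connectedComponentsWithStats(m); return m,l,[(ce[i],s[i]) for i in range(1,n) if s[i][4]>=amin]
E
python3 - <<'E'
from h import *
c=cap("top"); im=c["im"]
h=cv2.cvtColor(im,cv2.COLOR_BGR2HSV)
for p in[(211,228),(235,226),(254,220),(279,216),(254,260),(220,260),(365,210),(390,205)]: print(p,h[p[1],p[0]])
for z,(u,v) in[(12,(211,228)),(14,(235,226)),(17,(254,220)),(23,(279,216)),(14,(254,262)),(14,(249,281)),(66,(366,209)),(56,(391,205)),(3,(200,208)),(3,(291,200)),(3,(297,276)),(3,(202,284)),(20,(330,193)),(20,(347,259)),(20,(404,243))]:
    print((u,v),onz(c,u,v,z).round(0))
E
```

```text
(211, 228) [ 20 148 117]
(235, 226) [ 20 156 113]
(254, 220) [ 20 155 132]
(279, 216) [ 20 157 135]
(254, 260) [  2 190 134]
(220, 260) [107 143 100]
(365, 210) [ 19  21 132]
(390, 205) [ 20  23 136]
(211, 228) [513. 375.  12.]
(235, 226) [520. 300.  14.]
(254, 220) [539. 242.  17.]
(279, 216) [552. 165.  23.]
(254, 262) [411. 236.  14.]
(249, 281) [354. 248.  14.]
(366, 209) [570. -99.  66.]
(391, 205) [ 585. -176.   56.]
(200, 208) [577. 417.   3.]
(291, 200) [607. 131.   3.]
(297, 276) [372. 105.   3.]
(202, 284) [343. 392.   3.]
(330, 193) [628.   8.  20.]
(347, 259) [424. -46.  20.]
(404, 243) [ 475. -219.   20.]
```

```bash
cat > to.py <<'E'
# print tool-frame shift/turn to a world target: x y z [yaw]; keeps tool vertical
import sys; from h import *
a=list(map(float,sys.argv[1:])); o=bot.get_obs(); M=R.from_euler('xyz',o["tcp_rot"])
y=a[3] if len(a)>3 else o["tcp_rot"][2]
G=R.from_euler('xyz',[np.pi,0,y])
print("shift mm",M.inv().apply(np.array(a[:3])-o["tool_pos"]).round(1),"shift in goal frame",G.inv().apply(np.array(a[:3])-o["tool_pos"]).round(1),"turn",(M.inv()*G).as_rotvec().round(3),"t",o["time"])
E
python3 -m crank '[[0,0,0,0,0,0.172],[0,0,0,0,0,0.172],[0,0,0,0,0,0.172],[0,0,0,0,0,0.172],[0,0,0,0,0,0.172]]'
python3 -m crank '[[0,0,0,0,0,0.172],[0,0,0,0,0,0.172],[-0.039,0.044,0,0,0,0],[-0.039,0.044,0,0,0,0],[-0.039,0.044,0,0,0,0]]'
python3 -m crank '[[-0.039,0.044,0,0,0,0],[-0.039,0.044,0,0,0,0],[-0.039,0.044,0,0,0,0],[-0.039,0.044,0,0,0,0],[0,0,0,0,0,0]]'
python3 to.py 470 270 226 1.68
python3 - <<'E'
from h import *
c=cap("wrist"); cv2.imwrite("pics/w1.png",c["im"])
E
```

```text
time: 0.82
tool_pos: [134.3, 507.4, 226.5]
tcp_rot: [-3.141, 0.0, 2.017]
contact_force: [0.0, -0.8, 0.5]
grip_width: 91.8
finger_force: 0.0
time: 1.45
tool_pos: [279.3, 404.4, 226.7]
tcp_rot: [3.141, -0.0, 1.68]
contact_force: [0.5, -0.3, 0.3]
grip_width: 91.8
finger_force: 0.0
time: 2.08
tool_pos: [472.7, 266.7, 226.0]
tcp_rot: [-3.142, 0.001, 1.674]
contact_force: [-1.3, 0.2, 0.2]
grip_width: 91.8
finger_force: 0.0
shift mm [ 3.6 -2.3  0. ] shift in goal frame [ 3.6 -2.3  0. ] turn [-0.     0.001 -0.006] t 2.075
```

View pics/w1.png

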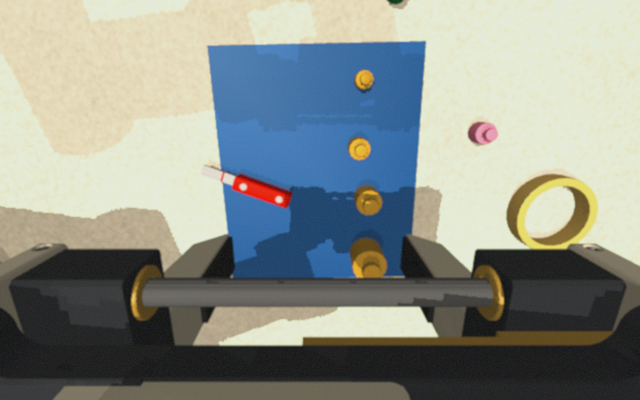

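The wrist view shows the weights on the mat at (364,79), (360,149), (369,202) and (369,260), the last partly behind the gripper. The gauge is at (262,190), with the blade to the left.

```bash
cat > wt.py <<'E'
from h import *
def find(c,vmax=285):
    m,l,b=blobs(c["im"],(12,120,60),(28,255,255),60); out=[]
    for ce,s in b:
        p=onz(c,*ce,15)
        if ce[1]<vmax and 340<p[0]<620 and 90<p[1]<430: out.append((ce.round(1),s[:5],p.round(1)))
    return out
def gauge(c):
    m,l,b=blobs(c["im"],(0,150,70),(8,255,255),150)
    m2=cv2.inRange(cv2.cvtColor(c["im"],cv2.COLOR_BGR2HSV),np.array((172,150,70)),np.array((180,255,255)))
    m=m|m2; k=cv2.morphologyEx(m,cv2.MORPH_CLOSE,np.ones((7,7)))
    cs=max(cv2.findContours(k,0,2)[0],key=cv2.contourArea)
    pts=np.array([onz(c,*p[0],22)[:2] for p in cs],np.float32); return cv2.minAreaRect(pts),cv2.boundingRect(cs)
if __name__=="__main__":
    c=cap("wrist")
    for f in find(c): print(*f)
    print(gauge(c))
E
python3 wt.py
python3 - <<'E'
from h import *
c=cap("wrist")
m=[(208,46),(425,41),(235,276)]
print([onz(c,*p,3).round(1) for p in m])
for (u,v),z in [((364.5,77),30),((360.5,148),37),((369.5,201),45)]: print(onz(c,u,v,z).round(1))
E
```

```text
[365.4  81.1] [357  72  18  19 271] [514.1 376.5  15. ]
[360.5 149.8] [350 139  22  23 380] [519.4 301.6  15. ]
[369.1 201.6] [356 188  27  28 586] [538.9 240.2  15. ]
[368.8 260. ] [ 352  240   36   39 1104] [550.4 162.   15. ]
(((411.031005859375, 241.10110473632812), (21.095510482788086, 68.86536407470703), 75.57970428466797), (234, 176, 59, 33))
[array([337. , 396.1,   3. ]), array([572.9, 426.2,   3. ]), array([375.5, 113.9,   3. ])]
[509.1 380.3  30. ]
[514.7 307.4  37. ]
[532.1 250.8  45. ]
```

```bash
python3 to.py 514 377 60 1.68
```

```text
shift mm [101.8  56.3 166.4] shift in goal frame [101.8  56.3 166.4] turn [-0.001 -0.    -0.001] t 2.225
```

```bash
python3 -m crank '[[0.0254,0.0141,0.0416,0,0,0],[0.0254,0.0141,0.0416,0,0,0],[0.0254,0.0141,0.0416,0,0,0],[0.0254,0.0141,0.0416,0,0,0],[0,0,0.03,0,0,0]]' 65
python3 -m crank '[[0,0,0.012,0,0,0],[0,0,0.009,0,0,0],[0,0,0.004,0,0,0],[0,0,0,0,0,0]]'; python3 to.py 514 377 5 1.68
python3 - <<'E'
from h import *
c=cap("wrist"); cv2.imwrite("pics/w2.png",c["im"])
E
```

```text
time: 2.85
tool_pos: [513.2, 379.4, 28.3]
tcp_rot: [-3.141, -0.0, 1.683]
contact_force: [0.1, -1.3, 0.1]
grip_width: 60.0
finger_force: 0.0
time: 3.35
tool_pos: [515.5, 376.5, 6.2]
tcp_rot: [3.14, -0.001, 1.679]
contact_force: [-0.3, -0.1, -0.4]
grip_width: 59.5
finger_force: 0.0
shift mm [ 0.6 -1.4  1.2] shift in goal frame [ 0.6 -1.4  1.2] turn [ 0.001 -0.001 -0.001] t 3.35
```

View pics/w2.png

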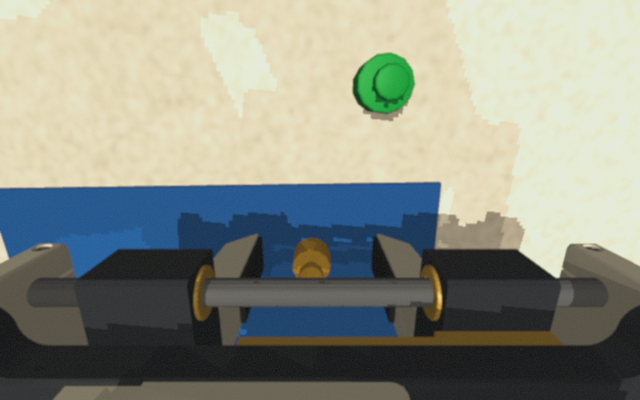

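The w50 stands between the fingers at (311,262), nearly centred. I'll close the gripper and lift.

```bash
python3 - <<'E'
from h import *
c=cap("wrist"); p=bot.get_obs()["tool_pos"]; print(proj(c,[p[0],p[1],20]),proj(c,[p[0],p[1],30]),onz(c,311,268,30),p)
E
python3 -m crank '[[0,-0.001,0.001,0,0,0],[0,0,0,0,0,0],[0,0,0,0,0,0],[0,0,0,0,0,0],[0,0,0,0,0,0]]' 0
python3 -m crank '[[0,0,0,0,0,0],[0,0,0,0,0,0],[0,0,-0.004,0,0,0],[0,0,-0.03,0,0,0],[0,0,-0.05,0,0,0]]'
python3 -m crank '[[0,0,-0.055,0,0,0],[0,0,0,0,0,0]]'
python3 to.py 570 -99 150 1.8
python3 - <<'E'
from h import *
c=cap("wrist"); cv2.imwrite("pics/w3.png",c["im"])
E
```

```text
(np.float64(313.6997831455879), np.float64(267.0421129526445)) (np.float64(313.5017853818148), np.float64(277.3234955366481)) [513.92787168 381.38076907  30.        ] [515.62935661 376.5397787    6.29336756]
time: 4.08
tool_pos: [514.1, 376.3, 4.3]
tcp_rot: [-3.142, -0.0, 1.679]
contact_force: [0.1, -0.2, 1.2]
grip_width: 19.2
finger_force: 30.0
time: 4.7
tool_pos: [513.0, 375.6, 87.6]
tcp_rot: [-3.138, 0.002, 1.679]
contact_force: [1.2, -0.2, 0.0]
grip_width: 18.7
finger_force: 30.0
time: 4.95
tool_pos: [516.5, 377.8, 149.1]
tcp_rot: [3.132, -0.004, 1.679]
contact_force: [-0.0, -0.5, -0.9]
grip_width: 18.9
finger_force: 30.0
shift mm [-479.8    1.7   -3. ] shift in goal frame [-476.5  -56.3   -0.9] turn [ 0.01  -0.004 -0.121] t 4.95
```

View pics/w3.png

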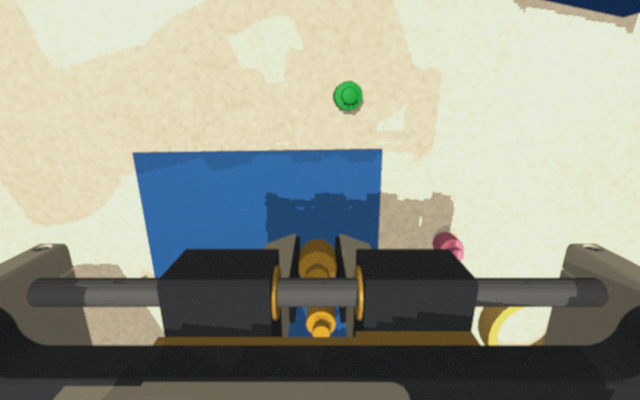

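```bash
python3 -m crank '[[-0.03,0,-0.03,0,0,-0.06],[-0.06,0,-0.015,0,0,-0.06],[-0.062,0,0,0,0,0],[-0.062,0,0,0,0,0],[-0.062,0,0,0,0,0]]'
python3 -m crank '[[-0.062,0,0,0,0,0],[-0.062,0,0,0,0,0],[-0.05,0,0,0,0,0],[-0.04,0,0,0,0,0],[-0.02,0,0,0,0,0]]'
python3 -m crank '[[0,0,0,0,0,0],[0,0,0,0,0,0],[0,0,0,0,0,0]]'
python3 to.py 570 -99 150 1.8
python3 - <<'E'
from h import *
c=cap("wrist"); cv2.imwrite("pics/w4.png",c["im"])
c=cap("scene"); cv2.imwrite("pics/s4.png",c["im"])
E
```

```text
time: 5.62
tool_pos: [568.7, 104.2, 186.7]
tcp_rot: [-3.139, -0.001, 1.799]
contact_force: [0.6, -0.3, -1.4]
grip_width: 19.0
finger_force: 30.0
time: 6.25
tool_pos: [621.7, -123.7, 186.3]
tcp_rot: [-3.139, -0.002, 1.797]
contact_force: [0.1, 0.0, -0.5]
grip_width: 19.0
finger_force: 30.0
time: 6.62
tool_pos: [622.2, -120.1, 188.4]
tcp_rot: [3.142, -0.0, 1.801]
contact_force: [0.6, 0.7, -0.0]
grip_width: 18.8
finger_force: 30.0
shift mm [ 32.4 -46.   38.4] shift in goal frame [ 32.4 -46.   38.4] turn [ 0.    -0.     0.001] t 6.625
```

View pics/w4.png

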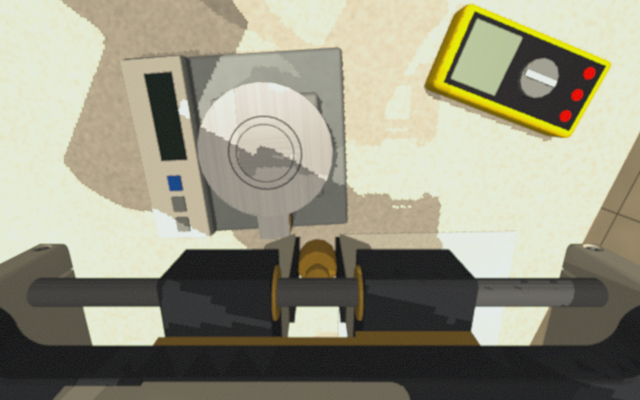

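The pan centre is at (265,152) and the tab runs down to about (274,237). The base's right edge runs from (343,48) to (347,222).

```bash
python3 - <<'E'
from h import *
c=cap("wrist"); im=c["im"]
g=cv2.cvtColor(im,cv2.COLOR_BGR2GRAY)
print("pan",onz(c,265.2,152,66).round(1))
for l,r in [((198,152),(333,152)),((229,150),(301,150))]: print(onz(c,*l,66).round(1),onz(c,*r,66).round(1))
a,b=onz(c,343,48,20),onz(c,347,222,20); print("edge yaw",np.arctan2(-(b-a)[0]*-1,-(b-a)[1]), a,b)
a,b=onz(c,189,56,20),onz(c,343,48,20); print("back",np.arctan2((b-a)[1],(b-a)[0]))
for v in (225,232,238): print(v,g[v,250:300].tolist())
E
```

```text
pan [570.7 -93.1  66. ]
[ 512.7 -106.6   66. ] [629.2 -79.4  66. ]
[539.2 -98.6  66. ] [601.2 -84.2  66. ]
edge yaw 0.2779314086682651 [618.46375514  11.74453984  20.        ] [ 666.53725702 -156.7475853    20.        ]
back 0.2766684473191848
225 [106, 106, 106, 104, 104, 105, 103, 110, 128, 146, 147, 149, 148, 150, 150, 150, 149, 149, 150, 147, 149, 146, 147, 148, 151, 151, 151, 149, 148, 146, 148, 147, 146, 147, 149, 152, 152, 150, 146, 126, 95, 75, 84, 106, 112, 120, 123, 123, 124, 119]
232 [170, 173, 172, 171, 169, 166, 162, 161, 156, 151, 148, 148, 150, 153, 150, 150, 151, 152, 150, 150, 149, 150, 148, 146, 151, 149, 151, 148, 148, 147, 146, 146, 147, 145, 148, 149, 153, 151, 143, 133, 141, 161, 167, 164, 164, 167, 169, 171, 175, 177]
238 [169, 167, 162, 162, 164, 166, 168, 172, 170, 163, 158, 154, 155, 153, 155, 155, 155, 150, 156, 157, 162, 162, 164, 162, 163, 161, 161, 160, 158, 150, 134, 117, 110, 110, 106, 104, 104, 103, 103, 104, 103, 102, 103, 103, 94, 70, 42, 22, 38, 82]
```

```bash
python3 -m crank '[[0.0175,-0.0225,0.03,0,0,0],[0.0175,-0.0225,0.03,0,0,0],[0,0,0.035,0,0,0],[0,0,0.012,0,0,0],[0,0,0.004,0,0,0]]'
python3 -m crank '[[0,0,0,0,0,0],[0,0,0,0,0,0],[0,0,0,0,0,0]]'
python3 to.py 571 -96 67.5 1.8
```

```text
time: 7.4
tool_pos: [571.0, -97.8, 77.3]
tcp_rot: [3.141, -0.0, 1.799]
contact_force: [-0.3, -0.3, -0.4]
grip_width: 19.0
finger_force: 30.0
time: 7.78
tool_pos: [571.0, -98.0, 78.0]
tcp_rot: [3.14, 0.001, 1.799]
contact_force: [-0.2, 0.6, 0.8]
grip_width: 18.9
finger_force: 30.0
shift mm [ 2.   0.5 10.5] shift in goal frame [ 2.   0.5 10.5] turn [ 0.001  0.001 -0.001] t 7.775
```

```bash
python3 -m crank '[[0.002,0,0.002,0,0,0],[0,0,0.002,0,0,0],[0,0,0.0015,0,0,0],[0,0,0.001,0,0,0],[0,0,0.001,0,0,0]]'
python3 -m crank '[[0,0,0.001,0,0,0],[0,0,0.001,0,0,0],[0,0,0.0005,0,0,0],[0,0,0,0,0,0],[0,0,0,0,0,0]]'
python3 - <<'E'
from h import *
c=cap("wrist"); cv2.imwrite("pics/w5.png",c["im"][150:400,120:520]); o=bot.get_obs();print(o["tool_pos"],o["contact_force"])
E
```

```text
time: 8.4
tool_pos: [570.1, -95.9, 69.7]
tcp_rot: [3.142, -0.0, 1.799]
contact_force: [0.3, 0.6, 0.1]
grip_width: 19.0
finger_force: 30.0
time: 9.02
tool_pos: [570.1, -95.9, 67.3]
tcp_rot: [3.141, -0.0, 1.799]
contact_force: [-0.3, -0.2, -0.4]
grip_width: 18.8
finger_force: 30.0
[570.14992591 -95.91121806  67.35211501] [-0.10308127 -0.54253689 -0.786737  ]
```

View pics/w5.png

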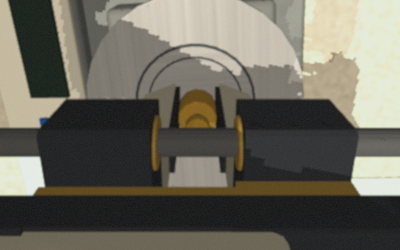

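The w50 is over the rings' centre at crop (197,105). I'll lower it a little more and release.

```bash
python3 -m crank '[[0,0,0.0005,0,0,0],[0,0,0.0005,0,0,0],[0,0,0,0,0,0],[0,0,0,0,0,0]]'
python3 -m crank '[[0,0,0,0,0,0],[0,0,0,0,0,0],[0,0,0,0,0,0],[0,0,-0.003,0,0,0],[0,0,-0.02,0,0,0]]' 40
python3 -m crank '[[0,0,-0.03,0,0,0],[-0.03,0,-0.03,0,0,0],[-0.02,0,-0.01,0,0,0],[0,0,0,0,0,0],[0,0,0,0,0,0]]'
python3 - <<'E'
from h import *
c=cap("wrist"); cv2.imwrite("pics/w6.png",c["im"])
m,l,b=blobs(c["im"],(12,120,60),(28,255,255),60)
for ce,s in b: print(ce.round(1),s,onz(c,*ce,78).round(1))
E
```

```text
time: 9.57
tool_pos: [570.2, -95.9, 66.4]
tcp_rot: [3.141, -0.0, 1.799]
contact_force: [-0.1, -0.1, 2.0]
grip_width: 18.8
finger_force: 30.0
time: 10.2
tool_pos: [569.2, -95.7, 88.5]
tcp_rot: [-3.139, -0.002, 1.799]
contact_force: [-0.4, 0.8, 0.7]
grip_width: 36.6
finger_force: 0.0
time: 10.82
tool_pos: [580.7, -143.8, 158.5]
tcp_rot: [-3.14, -0.001, 1.799]
contact_force: [-0.2, 0.0, -0.3]
grip_width: 36.9
finger_force: 0.0
[544.7  72.1] [ 487    0  153  124 3053] [715.4  -9.1  78. ]
[318.  146.5] [306 133  26  27 540] [572.1 -95.7  78. ]
[242.5 293.3] [237 265  15  56 471] [ 537.2 -233.4   78. ]
[391.6 292.9] [383 265  15  56 480] [ 662.5 -203.8   78. ]
[372.1 339.5] [ 190  331  324   15 3406] [ 659.3 -254.2   78. ]
```

View pics/w6.png

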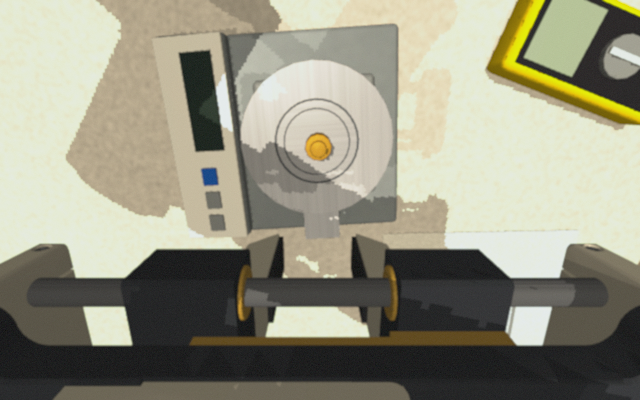

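w50 stands on the pan at (318,147), inside the inner ring, about 3 mm from centre. I'll wait, then pick it up again.

```bash
python3 -m crank '[[0,0,0,0,0,0],[0,0,0,0,0,0],[0,0,0,0,0,0],[0,0,0,0,0,0],[0,0,0,0,0,0]]'
python3 -m crank '[[0,0,0,0,0,0],[0,0,0,0,0,0],[0,0,0,0,0,0],[0.02,0,0.01,0,0,0],[0.03,0,0.03,0,0,0]]'
python3 -m crank '[[0,0,0.03,0,0,0],[0,0,0.018,0,0,0],[0,0,0.004,0,0,0],[0,0,0,0,0,0],[0,0,0,0,0,0]]'
python3 to.py 571 -96 67.3 1.8
```

```text
time: 11.5
tool_pos: [581.4, -144.6, 159.3]
tcp_rot: [3.142, -0.0, 1.799]
contact_force: [0.6, -0.7, 0.9]
grip_width: 36.5
finger_force: 0.0
time: 12.12
tool_pos: [571.3, -96.4, 120.3]
tcp_rot: [3.138, 0.002, 1.797]
contact_force: [-0.4, -0.0, -0.6]
grip_width: 36.7
finger_force: 0.0
time: 12.75
tool_pos: [570.7, -96.2, 68.3]
tcp_rot: [3.14, 0.001, 1.799]
contact_force: [-0.3, -0.2, 0.1]
grip_width: 37.0
finger_force: 0.0
shift mm [0.1 0.3 1. ] shift in goal frame [0.1 0.3 1. ] turn [ 0.002  0.001 -0.001] t 12.75
```

```bash
python3 -m crank '[[0,0,0.0005,0,0,0],[0,0,0,0,0,0],[0,0,0,0,0,0],[0,0,0,0,0,0],[0,0,0,0,0,0]]' 0
python3 -m crank '[[0,0,-0.002,0,0,0],[0,0,-0.01,0,0,0],[0,0,-0.03,0,0,0],[0,0,-0.04,0,0,0],[0,0,0,0,0,0]]'
python3 to.py 514 377 150 1.68
```

```text
time: 13.38
tool_pos: [570.2, -96.0, 66.9]
tcp_rot: [3.141, 0.0, 1.799]
contact_force: [0.9, 0.4, 1.0]
grip_width: 19.1
finger_force: 30.0
time: 14.0
tool_pos: [572.1, -96.4, 152.8]
tcp_rot: [3.135, 0.004, 1.799]
contact_force: [-0.7, -0.0, -1.0]
grip_width: 19.0
finger_force: 30.0
shift mm [474.3  50.5   1.4] shift in goal frame [477.   -6.1   2.8] turn [0.007 0.003 0.119] t 14.0
```

```bash
python3 -m crank '[[0,0,0,0,0,0.119],[0.05,-0.001,0,0,0,0],[0.06,-0.001,0,0,0,0],[0.06,-0.001,0,0,0,0],[0.06,-0.001,0,0,0,0]]'
python3 -m crank '[[0.06,-0.001,0,0,0,0],[0.06,-0.001,0,0,0,0],[0.06,0,0,0,0,0],[0.047,0,0.02,0,0,0],[0.02,0,0.03,0,0,0]]'
python3 -m crank '[[0,0,0.04,0,0,0],[0,0,0.03,0,0,0],[0,0,0,0,0,0],[0,0,0,0,0,0]]'
python3 to.py 514 377 5 1.68
```

```text
time: 14.62
tool_pos: [540.2, 133.9, 148.3]
tcp_rot: [-3.141, -0.0, 1.679]
contact_force: [1.0, 0.2, -1.0]
grip_width: 19.3
finger_force: 30.0
time: 15.25
tool_pos: [511.5, 380.5, 98.4]
tcp_rot: [3.14, -0.001, 1.683]
contact_force: [1.2, 0.1, -0.3]
grip_width: 19.3
finger_force: 30.0
time: 15.75
tool_pos: [512.8, 377.8, 29.8]
tcp_rot: [3.14, -0.001, 1.68]
contact_force: [0.4, 0.7, -0.3]
grip_width: 19.2
finger_force: 30.0
shift mm [-1.   1.  24.8] shift in goal frame [-1.   1.1 24.8] turn [ 0.001 -0.001 -0.   ] t 15.75
```

```bash
python3 -m crank '[[0,0,0.012,0,0,0],[0,0,0.007,0,0,0],[0,0,0.003,0,0,0],[0,0,0.002,0,0,0],[0,0,0.001,0,0,0]]'
python3 -m crank '[[0,0,0.0005,0,0,0],[0,0,0,0,0,0]]'
python3 -m crank '[[0,0,0,0,0,0],[0,0,0,0,0,0],[0,0,0,0,0,0],[0,0,-0.003,0,0,0],[0,0,-0.04,0,0,0]]' 60
python3 -m crank '[[-0.02,0,-0.06,0,0,0],[-0.03,0,-0.06,0,0,0],[-0.03,-0.01,-0.06,0,0,0],[-0.03,-0.03,0,0,0,0],[0,0,0,0,0,0]]'
python3 -m crank '[[0,0,0,0,0,0]]'
python3 wt.py; python3 to.py 519.5 301.5 60
```

```text
time: 16.38
tool_pos: [512.3, 377.6, 4.4]
tcp_rot: [3.141, -0.0, 1.68]
contact_force: [-2.4, -1.9, 8.4]
grip_width: 19.4
finger_force: 30.0
time: 16.62
tool_pos: [512.3, 377.6, 4.4]
tcp_rot: [3.141, -0.0, 1.68]
contact_force: [-2.0, -2.1, 6.2]
grip_width: 18.8
finger_force: 30.0
time: 17.25
tool_pos: [510.3, 376.4, 43.9]
tcp_rot: [-3.135, 0.003, 1.68]
contact_force: [-0.7, -0.1, 0.6]
grip_width: 55.2
finger_force: 0.0
time: 17.88
tool_pos: [483.3, 266.9, 217.8]
tcp_rot: [-3.141, 0.0, 1.678]
contact_force: [-0.4, 0.5, -0.2]
grip_width: 55.1
finger_force: 0.0
time: 18.0
tool_pos: [485.1, 268.9, 217.0]
tcp_rot: [3.141, -0.0, 1.68]
contact_force: [-0.4, 0.6, 0.6]
grip_width: 55.0
finger_force: 0.0
[353.6  78.6] [345  69  18  20 280] [514. 378.  15.]
[348.6 150.7] [338 140  22  23 388] [519.3 301.4  15. ]
[357.7 203.4] [345 189  27  29 612] [538.7 240.4  15. ]
[354.9 261.2] [341 243  29  36 892] [546.2 164.4  15. ]
(((411.3194580078125, 241.1632843017578), (21.465404510498047, 69.14784240722656), 75.4251937866211), (219, 177, 61, 34))
shift mm [ 28.4  37.6 156.7] shift in goal frame [ 28.4  37.6 156.7] turn [ 0. -0. -0.] t 18.05
```

w50 is back upright at (514,378) and nothing else has moved. Next is w100.

```bash
python3 -m crank '[[0.007,0.0095,0.045,0,0,0],[0.007,0.0095,0.05,0,0,0],[0.007,0.0095,0.05,0,0,0],[0.007,0.009,0.035,0,0,0],[0,0,0.02,0,0,0]]'
python3 -m crank '[[0,0,0.008,0,0,0],[0,0,0.0035,0,0,0],[0,0,0,0,0,0]]'; python3 to.py 519.5 301.5 5
python3 -m crank '[[0,0,0,0,0,0],[0,0,0,0,0,0],[0,0,0,0,0,0],[0,0,0,0,0,0],[0,0,0,0,0,0]]' 0
python3 -m crank '[[0,0,0,0,0,0],[0,0,-0.004,0,0,0],[0,0,-0.03,0,0,0],[0,0,-0.05,0,0,0],[0,0,-0.06,0,0,0]]'
python3 -m crank '[[0,0,0,0,0,0]]'
python3 to.py 571 -95.5 150 1.8
```

```text
time: 18.68
tool_pos: [518.7, 301.4, 13.4]
tcp_rot: [-3.139, 0.001, 1.681]
contact_force: [0.2, 0.4, -0.6]
grip_width: 54.8
finger_force: 0.0
time: 19.05
tool_pos: [519.4, 300.8, 5.9]
tcp_rot: [3.141, -0.0, 1.68]
contact_force: [0.1, -0.5, 0.1]
grip_width: 55.1
finger_force: 0.0
shift mm [0.7 0.2 0.9] shift in goal frame [0.7 0.2 0.9] turn [ 0.001 -0.    -0.   ] t 19.05
time: 19.68
tool_pos: [519.0, 300.5, 5.6]
tcp_rot: [3.141, -0.0, 1.68]
contact_force: [-0.3, -1.2, 2.6]
grip_width: 24.4
finger_force: 30.0
time: 20.3
tool_pos: [518.3, 300.1, 149.7]
tcp_rot: [-3.139, 0.001, 1.68]
contact_force: [0.3, 0.2, -0.8]
grip_width: 24.0
finger_force: 30.0
time: 20.42
tool_pos: [521.7, 301.7, 154.7]
tcp_rot: [3.131, -0.003, 1.68]
contact_force: [-0.4, 0.5, -1.1]
grip_width: 24.1
finger_force: 30.0
shift mm [-400.2    5.7    3.5] shift in goal frame [-398.   -42.2    4.7] turn [ 0.011 -0.003 -0.12 ] t 20.425
```

```bash
python3 -m crank '[[0,0,0,0,0,-0.12],[-0.05,-0.006,0,0,0,0],[-0.06,-0.006,0,0,0,0],[-0.06,-0.006,0,0,0,0],[-0.06,-0.006,0,0,0,0]]'
python3 -m crank '[[-0.06,-0.006,0,0,0,0],[-0.06,-0.006,0,0,0,0],[-0.033,-0.005,0.02,0,0,0],[-0.013,0,0.03,0,0,0],[0,0,0.014,0,0,0]]'
python3 -m crank '[[0,0,0,0,0,0],[0,0,0,0,0,0],[0,0,0,0,0,0]]'
python3 to.py 571 -94 68.6 1.8
```

```text
time: 21.05
tool_pos: [547.2, 69.3, 148.0]
tcp_rot: [-3.14, -0.0, 1.8]
contact_force: [0.5, 0.7, -0.5]
grip_width: 24.1
finger_force: 30.0
time: 21.68
tool_pos: [567.5, -95.0, 82.5]
tcp_rot: [-3.138, -0.002, 1.798]
contact_force: [-1.1, 0.3, -1.4]
grip_width: 24.5
finger_force: 30.0
time: 22.05
tool_pos: [569.5, -93.9, 86.4]
tcp_rot: [3.14, 0.001, 1.801]
contact_force: [-0.0, -0.2, -0.8]
grip_width: 24.1
finger_force: 30.0
shift mm [-0.4  1.4 17.8] shift in goal frame [-0.4  1.4 17.8] turn [0.002 0.001 0.001] t 22.05
```

```bash
python3 -m crank '[[0,0.0014,0.004,0,0,0],[0,0,0.003,0,0,0],[0,0,0.003,0,0,0],[0,0,0.002,0,0,0],[0,0,0.0015,0,0,0]]'
python3 -m crank '[[0,0,0.0015,0,0,0],[0,0,0.001,0,0,0],[0,0,0.001,0,0,0],[0,0,0.001,0,0,0],[0,0,0,0,0,0]]'
python3 -m crank '[[0,0,0,0,0,0]]'; python3 to.py 571 -94 68.6 1.8
```

```text
time: 22.68
tool_pos: [570.2, -94.2, 71.6]
tcp_rot: [-3.141, -0.0, 1.8]
contact_force: [-0.5, 0.1, -1.0]
grip_width: 24.3
finger_force: 30.0
time: 23.3
tool_pos: [570.3, -94.2, 67.4]
tcp_rot: [3.141, 0.0, 1.8]
contact_force: [-0.4, -0.5, -0.1]
grip_width: 24.3
finger_force: 30.0
time: 23.42
tool_pos: [570.3, -94.2, 67.4]
tcp_rot: [3.141, -0.0, 1.8]
contact_force: [-0.5, 0.4, 1.4]
grip_width: 24.2
finger_force: 30.0
shift mm [-0.   0.7 -1.2] shift in goal frame [-0.   0.7 -1.2] turn [ 0. -0. -0.] t 23.425
```

```bash
python3 -m crank '[[0,0,0,0,0,0],[0,0,0,0,0,0],[0,0,0,0,0,0],[0,0,-0.003,0,0,0],[0,0,-0.02,0,0,0]]' 45
python3 -m crank '[[0,0,-0.03,0,0,0],[-0.03,0,-0.03,0,0,0],[-0.02,0,-0.01,0,0,0],[0,0,0,0,0,0],[0,0,0,0,0,0]]'
python3 -m crank '[[0,0,0,0,0,0],[0,0,0,0,0,0],[0,0,0,0,0,0],[0,0,0,0,0,0],[0,0,0,0,0,0]]'
python3 - <<'E'
from h import *
c=cap("wrist")
m,l,b=blobs(c["im"],(12,120,60),(28,255,255),60)
for ce,s in b:
    if ce[1]<240: print(ce.round(1),s,onz(c,*ce,78).round(1))
for p in [(571,-93,66)]: print(proj(c,p))
E
python3 -m crank '[[0,0,0,0,0,0],[0,0,0,0,0,0],[0,0,0,0,0,0],[0.02,0,0.01,0,0,0],[0.03,0,0.03,0,0,0]]'
python3 -m crank '[[0,0,0.03,0,0,0],[0,0,0.018,0,0,0],[0,0,0.004,0,0,0],[0,0,0,0,0,0],[0,0,0,0,0,0]]'
python3 to.py 571 -94 67.6 1.8
```

```text
time: 24.05
tool_pos: [569.4, -93.9, 89.5]
tcp_rot: [-3.139, -0.002, 1.8]
contact_force: [0.5, 0.0, -0.4]
grip_width: 41.4
finger_force: 0.0
time: 24.68
tool_pos: [581.0, -142.1, 159.5]
tcp_rot: [-3.14, -0.001, 1.8]
contact_force: [1.0, -0.1, -0.4]
grip_width: 41.0
finger_force: 0.0
time: 25.3
tool_pos: [581.6, -142.8, 160.3]
tcp_rot: [3.142, -0.0, 1.8]
contact_force: [0.3, -0.0, -0.8]
grip_width: 41.4
finger_force: 0.0
[542.3  73. ] [ 485    0  155  126 3023] [716.   -8.5  78. ]
[317.2 143.7] [301 127  33  34 885] [572.1 -93.1  78. ]
(np.float64(315.8851526789569), np.float64(141.48872054761685))
time: 25.98
tool_pos: [571.5, -94.6, 121.2]
tcp_rot: [3.138, 0.002, 1.798]
contact_force: [-0.1, -0.1, -0.3]
grip_width: 41.4
finger_force: 0.0
time: 26.6
tool_pos: [570.9, -94.4, 69.3]
tcp_rot: [3.14, 0.001, 1.8]
contact_force: [0.2, 0.1, 0.2]
grip_width: 41.5
finger_force: 0.0
shift mm [0.4 0.2 1.7] shift in goal frame [0.4 0.2 1.7] turn [ 0.002  0.001 -0.   ] t 26.6
```

```bash
python3 -m crank '[[0,0,0.0005,0,0,0],[0,0,0,0,0,0],[0,0,0,0,0,0],[0,0,0,0,0,0],[0,0,0,0,0,0]]' 0
python3 -m crank '[[0,0,-0.002,0,0,0],[0,0,-0.01,0,0,0],[0,0,-0.03,0,0,0],[0,0,-0.04,0,0,0],[0,0,0,0,0,0]]'
python3 -m crank '[[0,0,0,0,0,0.12],[0.05,0.004,0,0,0,0],[0.06,0.004,0,0,0,0],[0.06,0.004,0,0,0,0],[0.06,0.004,0,0,0,0]]'
python3 to.py 519.5 301 150 1.68
```

```text
time: 27.22
tool_pos: [570.4, -94.2, 67.9]
tcp_rot: [3.141, 0.0, 1.8]
contact_force: [-0.3, -1.3, 0.6]
grip_width: 23.9
finger_force: 30.0
time: 27.85
tool_pos: [572.2, -94.6, 153.7]
tcp_rot: [3.135, 0.004, 1.8]
contact_force: [0.5, 0.2, -0.6]
grip_width: 24.5
finger_force: 30.0
time: 28.48
tool_pos: [560.4, 138.0, 149.2]
tcp_rot: [-3.14, -0.0, 1.679]
contact_force: [1.2, 0.0, -0.8]
grip_width: 24.0
finger_force: 30.0
shift mm [166.5 -23.   -0.8] shift in goal frame [166.5 -22.9  -0.8] turn [-0.001 -0.    -0.001] t 28.475
```

```bash
python3 -m crank '[[0.055,-0.01,0,0,0,0],[0.055,-0.01,0,0,0,0],[0.045,-0.003,0.02,0,0,0],[0.012,0,0.03,0,0,0],[0,0,0.04,0,0,0]]'
python3 -m crank '[[0,0,0.03,0,0,0],[0,0,0,0,0,0],[0,0,0,0,0,0]]'
python3 to.py 519.5 301 5.5 1.68
```

```text
time: 29.1
tool_pos: [519.7, 301.3, 59.0]
tcp_rot: [3.14, -0.001, 1.682]
contact_force: [0.5, 0.8, -0.8]
grip_width: 24.3
finger_force: 30.0
time: 29.48
tool_pos: [520.7, 299.9, 30.7]
tcp_rot: [3.141, -0.0, 1.68]
contact_force: [-0.5, 0.6, -0.1]
grip_width: 24.1
finger_force: 30.0
shift mm [ 1.2 -1.1 25.2] shift in goal frame [ 1.2 -1.  25.2] turn [ 0.001 -0.    -0.   ] t 29.475
```

```bash
python3 -m crank '[[0,-0.001,0.012,0,0,0],[0,0,0.007,0,0,0],[0,0,0.003,0,0,0],[0,0,0.002,0,0,0],[0,0,0.001,0,0,0]]'
python3 -m crank '[[0,0,0,0,0,0],[0,0,0,0,0,0]]'
python3 -m crank '[[0,0,0,0,0,0],[0,0,0,0,0,0],[0,0,0,0,0,0],[0,0,-0.003,0,0,0],[0,0,-0.04,0,0,0]]' 60
python3 -m crank '[[0,0,-0.06,0,0,0],[-0.015,-0.02,-0.06,0,0,0],[-0.015,-0.02,-0.05,0,0,0],[0,0,0,0,0,0],[0,0,0,0,0,0]]'
python3 wt.py; python3 to.py 538 241 6
```

```text
time: 30.1
tool_pos: [519.2, 299.6, 5.7]
tcp_rot: [3.141, -0.0, 1.68]
contact_force: [-3.1, -1.7, 11.3]
grip_width: 24.1
finger_force: 30.0
time: 30.35
tool_pos: [519.2, 299.7, 5.7]
tcp_rot: [3.141, -0.0, 1.68]
contact_force: [-2.0, -1.4, 6.2]
grip_width: 24.5
finger_force: 30.0
time: 30.98
tool_pos: [517.3, 298.8, 45.7]
tcp_rot: [-3.136, 0.002, 1.68]
contact_force: [0.9, -0.1, 0.0]
grip_width: 55.0
finger_force: 0.0
time: 31.6
tool_pos: [483.2, 266.1, 215.1]
tcp_rot: [-3.141, -0.0, 1.68]
contact_force: [-0.6, 0.7, -0.1]
grip_width: 55.4
finger_force: 0.0
[356.1  75.7] [347  66  19  20 291] [514.  378.1  15. ]
[352.5 149.2] [342 138  22  23 396] [521.1 300.8  15. ]
[360.1 201.9] [347 188  28  29 619] [538.8 240.2  15. ]
[356.2 260.3] [343 241  28  38 850] [545.2 163.8  15. ]
(((411.2979431152344, 241.15281677246094), (21.415481567382812, 69.26217651367188), 75.55607604980469), (221, 175, 61, 34))
shift mm [-30.8  52.4 208.2] shift in goal frame [-30.9  52.  208.3] turn [-0.002  0.    -0.   ] t 31.65
```

```bash
python3 -m crank '[[-0.0075,0.013,0.045,0,0,0],[-0.0075,0.013,0.05,0,0,0],[-0.0075,0.013,0.05,0,0,0],[-0.0075,0.0125,0.035,0,0,0],[0,0,0.018,0,0,0]]'
python3 -m crank '[[0,0,0.006,0,0,0],[0,0,0.003,0,0,0],[0,0,0,0,0,0]]'; python3 to.py 538 241.5 7
python3 -m crank '[[0,0,0,0,0,0],[0,0,0,0,0,0],[0,0,0,0,0,0],[0,0,0,0,0,0],[0,0,0,0,0,0]]' 0
python3 -m crank '[[0,0,0,0,0,0],[0,0,-0.004,0,0,0],[0,0,-0.03,0,0,0],[0,0,-0.05,0,0,0],[0,0,-0.06,0,0,0]]'
python3 -m crank '[[0,0,0,0,0,0]]'
python3 to.py 571 -94 150 1.8
```

```text
time: 32.28
tool_pos: [536.6, 241.1, 13.6]
tcp_rot: [-3.136, 0.001, 1.679]
contact_force: [-0.3, 1.0, -0.2]
grip_width: 55.1
finger_force: 0.0
time: 32.65
tool_pos: [538.1, 242.4, 9.6]
tcp_rot: [3.14, -0.0, 1.68]
contact_force: [0.3, 0.2, -0.0]
grip_width: 55.0
finger_force: 0.0
shift mm [-0.9 -0.2  2.6] shift in goal frame [-0.9 -0.2  2.6] turn [ 0.002 -0.    -0.   ] t 32.65
time: 33.28
tool_pos: [537.7, 241.9, 8.8]
tcp_rot: [-3.141, -0.0, 1.68]
contact_force: [-3.0, -0.8, 5.6]
grip_width: 30.4
finger_force: 30.0
time: 33.9
tool_pos: [537.1, 241.5, 152.7]
tcp_rot: [-3.139, 0.0, 1.68]
contact_force: [1.7, 1.4, -1.7]
grip_width: 30.0
finger_force: 30.0
time: 34.02
tool_pos: [540.7, 242.8, 157.7]
tcp_rot: [3.131, -0.002, 1.68]
contact_force: [0.1, 0.5, -2.3]
grip_width: 30.2
finger_force: 30.0
shift mm [-338.1   -6.6    6.9] shift in goal frame [-334.8  -47.     7.7] turn [ 0.011 -0.001 -0.12 ] t 34.025
```

```bash
python3 -m crank '[[0,0,0,0,0,-0.12],[-0.05,-0.008,0,0,0,0],[-0.06,-0.008,0,0,0,0],[-0.06,-0.008,0,0,0,0],[-0.06,-0.008,0,0,0,0]]'
python3 -m crank '[[-0.06,-0.008,0,0,0,0],[-0.033,-0.003,0.02,0,0,0],[-0.012,-0.001,0.03,0,0,0],[0,0,0.014,0,0,0],[0,0,0,0,0,0]]'
python3 -m crank '[[0,0,0,0,0,0],[0,0,0,0,0,0],[0,0,0,0,0,0]]'
python3 to.py 571 -94 71.8 1.8
```

```text
time: 34.65
tool_pos: [558.2, 8.8, 151.0]
tcp_rot: [-3.14, -0.001, 1.8]
contact_force: [1.2, 0.3, -1.5]
grip_width: 30.3
finger_force: 30.0
time: 35.28
tool_pos: [570.0, -93.4, 86.9]
tcp_rot: [-3.139, -0.002, 1.8]
contact_force: [-0.2, -0.1, -1.3]
grip_width: 30.4
finger_force: 30.0
time: 35.65
tool_pos: [571.4, -94.1, 89.3]
tcp_rot: [3.14, 0.001, 1.8]
contact_force: [1.0, 0.4, -2.0]
grip_width: 30.5
finger_force: 30.0
shift mm [ 0.2 -0.4 17.5] shift in goal frame [ 0.2 -0.4 17.5] turn [0.001 0.001 0.   ] t 35.65
```

```bash
python3 -m crank '[[0,0,0.004,0,0,0],[0,0,0.003,0,0,0],[0,0,0.003,0,0,0],[0,0,0.002,0,0,0],[0,0,0.0015,0,0,0]]'
python3 -m crank '[[0,0,0.0015,0,0,0],[0,0,0.001,0,0,0],[0,0,0.001,0,0,0],[0,0,0.0005,0,0,0],[0,0,0,0,0,0]]'
python3 -m crank '[[0,0,0,0,0,0]]'; python3 to.py 571 -94 71.8 1.8
```

```text
time: 36.28
tool_pos: [571.0, -94.4, 74.8]
tcp_rot: [-3.141, -0.0, 1.8]
contact_force: [-0.4, -1.2, -1.3]
grip_width: 30.4
finger_force: 30.0
time: 36.9
tool_pos: [571.0, -94.4, 71.1]
tcp_rot: [3.141, 0.0, 1.8]
contact_force: [-1.7, -0.6, -1.3]
grip_width: 30.5
finger_force: 30.0
time: 37.02
tool_pos: [571.0, -94.4, 71.1]
tcp_rot: [3.141, 0.0, 1.8]
contact_force: [-0.2, -0.2, -1.6]
grip_width: 30.3
finger_force: 30.0
shift mm [ 0.4  0.1 -0.7] shift in goal frame [ 0.4  0.1 -0.7] turn [ 0.  0. -0.] t 37.025
```

```bash
python3 -m crank '[[0,0,0.0005,0,0,0],[0,0,0.0005,0,0,0],[0,0,0,0,0,0],[0,0,0,0,0,0],[0,0,0,0,0,0]]'
python3 -m crank '[[0,0,0,0,0,0],[0,0,0,0,0,0],[0,0,0,0,0,0],[0,0,-0.003,0,0,0],[0,0,-0.02,0,0,0]]' 52
python3 -m crank '[[0,0,-0.03,0,0,0],[-0.03,0,-0.03,0,0,0],[-0.02,0,-0.01,0,0,0],[0,0,0,0,0,0],[0,0,0,0,0,0]]'
python3 -m crank '[[0,0,0,0,0,0],[0,0,0,0,0,0],[0,0,0,0,0,0],[0,0,0,0,0,0],[0,0,0,0,0,0]]'
python3 - <<'E'
from h import *
c=cap("wrist")
m,l,b=blobs(c["im"],(12,120,60),(28,255,255),60)
for ce,s in b:
    if ce[1]<240: print(ce.round(1),s,onz(c,*ce,82).round(1))
E
python3 -m crank '[[0,0,0,0,0,0],[0,0,0,0,0,0],[0,0,0,0,0,0],[0.02,0,0.01,0,0,0],[0.03,0,0.03,0,0,0]]'
python3 -m crank '[[0,0,0.03,0,0,0],[0,0,0.018,0,0,0],[0,0,0.004,0,0,0],[0,0,0,0,0,0],[0,0,0,0,0,0]]'
python3 to.py 571 -94 70.6 1.8
```

```text
time: 37.65
tool_pos: [571.1, -94.4, 70.1]
tcp_rot: [3.141, 0.0, 1.8]
contact_force: [0.1, -1.0, 0.9]
grip_width: 30.6
finger_force: 30.0
time: 38.28
tool_pos: [570.1, -94.1, 92.2]
tcp_rot: [-3.139, -0.002, 1.8]
contact_force: [-0.7, -0.2, 0.6]
grip_width: 47.4
finger_force: 0.0
time: 38.9
tool_pos: [581.7, -142.2, 162.2]
tcp_rot: [-3.14, -0.001, 1.8]
contact_force: [-0.4, -0.4, -0.5]
grip_width: 48.0
finger_force: 0.0
time: 39.52
tool_pos: [582.4, -143.0, 163.0]
tcp_rot: [3.141, -0.0, 1.8]
contact_force: [-0.8, 0.4, -0.1]
grip_width: 47.8
finger_force: 0.0
[540.1  73. ] [ 483    0  157  125 2958] [714.5  -9.4  82. ]
[317.1 146.1] [ 297  125   42   43 1405] [573.2 -94.9  82. ]
time: 40.2
tool_pos: [572.2, -94.8, 124.0]
tcp_rot: [3.138, 0.002, 1.798]
contact_force: [-0.0, 0.2, -0.3]
grip_width: 48.0
finger_force: 0.0
time: 40.83
tool_pos: [571.6, -94.6, 72.0]
tcp_rot: [3.14, 0.001, 1.8]
contact_force: [0.9, -0.9, 0.4]
grip_width: 47.5
finger_force: 0.0
shift mm [ 0.8 -0.5  1.4] shift in goal frame [ 0.7 -0.5  1.4] turn [ 0.002  0.001 -0.   ] t 40.825
```

```bash
python3 -m crank '[[0,0,0,0,0,0],[0,0,0,0,0,0],[0,0,0,0,0,0],[0,0,0,0,0,0],[0,0,0,0,0,0]]' 0
python3 -m crank '[[0,0,-0.002,0,0,0],[0,0,-0.01,0,0,0],[0,0,-0.03,0,0,0],[0,0,-0.04,0,0,0],[0,0,0,0,0,0]]'
python3 -m crank '[[0,0,0,0,0,0.12],[0.05,0.001,0,0,0,0],[0.06,0.001,0,0,0,0],[0.06,0.001,0,0,0,0],[0.06,0.001,0,0,0,0]]'
python3 -m crank '[[0.06,0,0,0,0,0],[0.038,0,0,0,0,0],[0.01,0,0.02,0,0,0],[0,0,0.03,0,0,0],[0,0,0.03,0,0,0]]'
python3 -m crank '[[0,0,0.03,0,0,0],[0,0,0,0,0,0],[0,0,0,0,0,0]]'
python3 to.py 538 242 9 1.68
```

```text
time: 41.45
tool_pos: [571.1, -94.4, 71.1]
tcp_rot: [3.141, 0.0, 1.8]
contact_force: [0.1, 0.0, 0.5]
grip_width: 30.3
finger_force: 30.0
time: 42.08
tool_pos: [572.8, -94.8, 156.7]
tcp_rot: [3.135, 0.003, 1.8]
contact_force: [0.2, -0.2, -2.6]
grip_width: 30.3
finger_force: 30.0
time: 42.7
tool_pos: [548.9, 136.4, 152.1]
tcp_rot: [-3.14, -0.0, 1.679]
contact_force: [0.7, 0.2, -1.7]
grip_width: 30.7
finger_force: 30.0
time: 43.32
tool_pos: [537.3, 242.2, 71.2]
tcp_rot: [-3.14, 0.0, 1.681]
contact_force: [0.6, 0.4, -2.4]
grip_width: 30.2
finger_force: 30.0
time: 43.7
tool_pos: [538.5, 242.2, 43.6]
tcp_rot: [3.141, -0.0, 1.68]
contact_force: [-0.3, 0.7, -1.5]
grip_width: 30.1
finger_force: 30.0
shift mm [-0.1 -0.6 34.6] shift in goal frame [-0.1 -0.5 34.6] turn [ 0.001 -0.    -0.   ] t 43.7
```

```bash
python3 -m crank '[[0,0,0.018,0,0,0],[0,0,0.009,0,0,0],[0,0,0.004,0,0,0],[0,0,0.002,0,0,0],[0,0,0.001,0,0,0]]'
python3 -m crank '[[0,0,0.0005,0,0,0],[0,0,0,0,0,0]]'
python3 -m crank '[[0,0,0,0,0,0],[0,0,0,0,0,0],[0,0,0,0,0,0],[0,0,-0.003,0,0,0],[0,0,-0.04,0,0,0]]' 75
python3 -m crank '[[0,0,-0.06,0,0,0],[-0.03,-0.02,-0.05,0,0,0],[-0.03,-0.02,-0.05,0,0,0],[0,0,0,0,0,0],[0,0,0,0,0,0]]'
python3 wt.py; python3 - <<'E'
from h import *
c=cap("wrist"); cv2.imwrite("pics/w7.png",c["im"])
E
python3 to.py 550 163 6
```

```text
time: 44.32
tool_pos: [538.3, 242.1, 9.6]
tcp_rot: [3.141, -0.0, 1.68]
contact_force: [-3.5, -0.6, 6.5]
grip_width: 30.1
finger_force: 30.0
time: 44.58
tool_pos: [538.3, 242.1, 9.6]
tcp_rot: [3.141, -0.0, 1.68]
contact_force: [-2.7, -0.5, 5.4]
grip_width: 30.5
finger_force: 30.0
time: 45.2
tool_pos: [536.3, 241.4, 49.5]
tcp_rot: [-3.136, 0.001, 1.68]
contact_force: [0.6, -0.2, 0.5]
grip_width: 68.1
finger_force: 0.0
time: 45.82
tool_pos: [504.8, 178.1, 211.3]
tcp_rot: [3.142, -0.0, 1.679]
contact_force: [0.5, -0.3, -1.4]
grip_width: 68.6
finger_force: 0.0
[344.   61.5] [333  49  24  26 499] [521.  302.1  15. ]
[355.1 122.9] [341 109  29  29 679] [541.2 242.1  15. ]
[353.1 193.6] [ 335  172   39   43 1284] [550.2 162.5  15. ]
(((411.4942626953125, 239.6457977294922), (18.154747009277344, 70.75017547607422), 75.35053253173828), (200, 93, 68, 38))
shift mm [-20.3  44.1 203.9] shift in goal frame [-20.3  43.6 204. ] turn [-0.003  0.    -0.   ] t 45.925
```

View pics/w7.png

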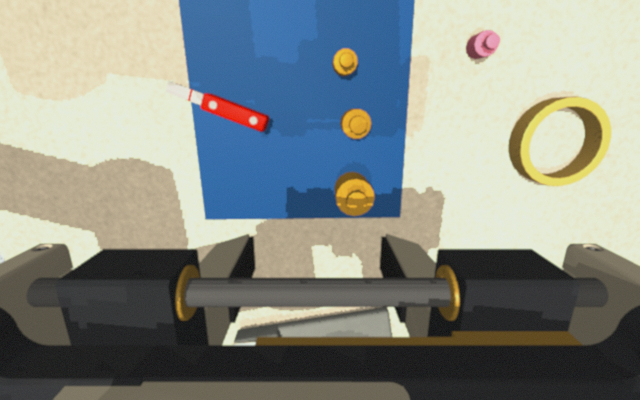

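w200 is back at (355,123) and w500 is at (354,195). The gauge hasn't moved; it lies at (235,112).

```bash
python3 -m crank '[[-0.0045,0.0105,0.04,0,0,0],[-0.0045,0.0105,0.045,0,0,0],[-0.0045,0.0105,0.045,0,0,0],[-0.0045,0.0105,0.035,0,0,0],[0,0,0.018,0,0,0]]'
python3 -m crank '[[0,0,0.008,0,0,0],[0,0,0.004,0,0,0],[0,0,0,0,0,0]]'; python3 to.py 548.5 165.5 15
python3 -m crank '[[0,0,0,0,0,0],[0,0,0,0,0,0],[0,0,0,0,0,0],[0,0,0,0,0,0],[0,0,0,0,0,0]]' 0
python3 -m crank '[[0,0,0,0,0,0],[0,0,-0.004,0,0,0],[0,0,-0.03,0,0,0],[0,0,-0.05,0,0,0],[0,0,-0.06,0,0,0]]'
python3 -m crank '[[0,0,0,0,0,0]]'
python3 to.py 571 -93.5 90 1.8
```

```text
time: 46.55
tool_pos: [547.3, 164.8, 24.4]
tcp_rot: [-3.136, 0.0, 1.68]
contact_force: [0.2, 0.4, -0.2]
grip_width: 69.0
finger_force: 0.0
time: 46.92
tool_pos: [548.8, 165.0, 16.7]
tcp_rot: [3.141, -0.0, 1.68]
contact_force: [0.1, -0.5, 0.3]
grip_width: 68.7
finger_force: 0.0
shift mm [ 0.5 -0.2  1.7] shift in goal frame [ 0.5 -0.2  1.7] turn [ 0. -0. -0.] t 46.925
time: 47.55
tool_pos: [548.0, 164.7, 16.8]
tcp_rot: [-3.14, -0.0, 1.68]
contact_force: [-4.4, -0.9, 6.0]
grip_width: 41.6
finger_force: 30.0
time: 48.18
tool_pos: [547.9, 164.6, 160.5]
tcp_rot: [-3.139, 0.0, 1.68]
contact_force: [1.6, 0.2, -4.6]
grip_width: 41.6
finger_force: 30.0
time: 48.3
tool_pos: [551.8, 165.3, 165.4]
tcp_rot: [3.131, -0.001, 1.68]
contact_force: [0.6, -0.7, -5.7]
grip_width: 41.4
finger_force: 30.0
shift mm [-259.4   -9.8   75.1] shift in goal frame [-256.4  -40.1   75.4] turn [ 0.011  0.    -0.12 ] t 48.3
```

```bash
python3 -m crank '[[0,0,0,0,0,-0.12],[-0.05,-0.008,0,0,0,0],[-0.06,-0.009,0,0,0,0],[-0.06,-0.009,0,0,0,0],[-0.05,-0.008,0,0,0,0]]'
python3 -m crank '[[-0.026,-0.003,0.01,0,0,0],[-0.01,0,0.025,0,0,0],[0,0,0.02,0,0,0],[0,0,0.008,0,0,0],[0,0,0,0,0,0]]'
python3 -m crank '[[0,0,0,0,0,0],[0,0,0,0,0,0]]'
python3 to.py 571 -93.5 79.8 1.8
```

```text
time: 48.92
tool_pos: [564.7, -59.3, 158.4]
tcp_rot: [-3.139, -0.001, 1.799]
contact_force: [-0.6, 0.5, -4.9]
grip_width: 41.1
finger_force: 30.0
time: 49.55
tool_pos: [570.2, -92.6, 96.3]
tcp_rot: [-3.14, -0.001, 1.8]
contact_force: [-0.3, -0.6, -5.4]
grip_width: 41.5
finger_force: 30.0
time: 49.8
tool_pos: [571.2, -92.9, 98.3]
tcp_rot: [3.14, 0.001, 1.8]
contact_force: [0.7, 0.5, -5.6]
grip_width: 41.9
finger_force: 30.0
shift mm [-0.5 -0.4 18.5] shift in goal frame [-0.5 -0.3 18.5] turn [0.001 0.001 0.   ] t 49.8
```

```bash
python3 -m crank '[[0,0,0.004,0,0,0],[0,0,0.004,0,0,0],[0,0,0.003,0,0,0],[0,0,0.002,0,0,0],[0,0,0.0015,0,0,0]]'
python3 -m crank '[[0,0,0.001,0,0,0],[0,0,0.001,0,0,0],[0,0,0.001,0,0,0],[0,0,0.001,0,0,0],[0,0,0.0005,0,0,0]]'
python3 -m crank '[[0,0,0.0005,0,0,0],[0,0,0.0005,0,0,0],[0,0,0,0,0,0]]'; python3 to.py 571 -93.5 79.8 1.8
```

```text
time: 50.42
tool_pos: [570.8, -93.0, 82.8]
tcp_rot: [-3.142, -0.0, 1.8]
contact_force: [0.1, 0.9, -5.3]
grip_width: 41.5
finger_force: 30.0
time: 51.05
tool_pos: [570.8, -93.0, 78.6]
tcp_rot: [3.141, 0.0, 1.8]
contact_force: [-0.5, 1.0, -2.5]
grip_width: 41.8
finger_force: 30.0
time: 51.42
tool_pos: [570.8, -93.0, 77.7]
tcp_rot: [3.141, 0.0, 1.8]
contact_force: [-0.9, -0.4, -1.9]
grip_width: 41.2
finger_force: 30.0
shift mm [-0.6  0.1 -2.1] shift in goal frame [-0.6  0.1 -2.1] turn [ 0.  0. -0.] t 51.425
```

```bash
python3 -m crank '[[0,0,0.0005,0,0,0],[0,0,0.0005,0,0,0],[0,0,0,0,0,0]]'
python3 -m crank '[[0,0,0,0,0,0],[0,0,0,0,0,0],[0,0,0,0,0,0],[0,0,-0.003,0,0,0],[0,0,-0.02,0,0,0]]' 70
python3 -m crank '[[0,0,-0.04,0,0,0],[-0.03,0,-0.05,0,0,0],[-0.03,0,-0.03,0,0,0],[0,0,0,0,0,0],[0,0,0,0,0,0]]'
python3 -m crank '[[0,0,0,0,0,0]]'
python3 - <<'E'
from h import *
c=cap("wrist"); cv2.imwrite("pics/w8.png",c["im"])
m,l,b=blobs(c["im"],(12,120,60),(28,255,255),60)
for ce,s in b:
    if ce[1]<240: print(ce.round(1),s,onz(c,*ce,88).round(1))
E
python3 to.py 425 190 200 2.89
```

```text
time: 51.8
tool_pos: [570.8, -93.0, 76.6]
tcp_rot: [3.141, 0.0, 1.8]
contact_force: [-0.7, -1.1, 0.7]
grip_width: 41.6
finger_force: 30.0
time: 52.42
tool_pos: [569.9, -92.7, 98.7]
tcp_rot: [-3.139, -0.001, 1.8]
contact_force: [0.3, 0.9, 0.1]
grip_width: 64.0
finger_force: 0.0
time: 53.05
tool_pos: [583.7, -150.7, 218.4]
tcp_rot: [-3.14, -0.002, 1.8]
contact_force: [0.6, -0.1, -1.0]
grip_width: 64.6
finger_force: 0.0
time: 53.18
tool_pos: [583.6, -150.2, 218.0]
tcp_rot: [-3.139, -0.002, 1.801]
contact_force: [0.2, 0.3, 0.1]
grip_width: 64.1
finger_force: 0.0
[508.5  69.3] [ 460    0  141  115 2059] [718.2  -8.3  88. ]
[318.3 127.5] [ 294  103   49   50 1872] [572.7 -91.7  88. ]
shift mm [367.5 -77.   19. ] shift in goal frame [238.5 290.1  18.2] turn [-1.000e-03 -3.000e-03 -1.089e+00] t 53.225
```

View pics/w8.png

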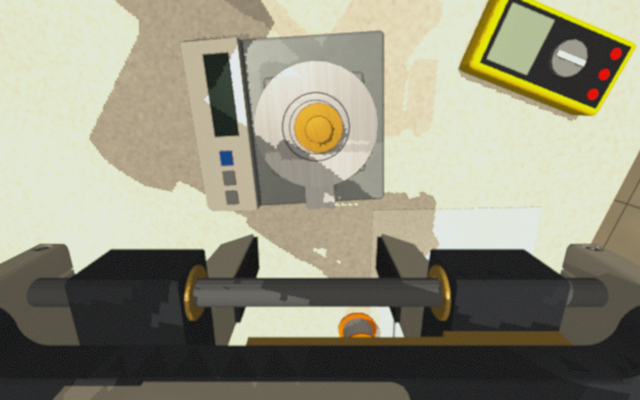

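w500 is centred on the pan at (319,127). The tab end is at about (320,207), and the solder reel is behind the fingers at (360,325). Next I'll compute the tab and reel positions.

```bash
python3 - <<'E'
from h import *
c=cap("wrist"); g=cv2.cvtColor(c["im"],cv2.COLOR_BGR2GRAY)
for v in (190,198,204): print(v,g[v,296:348].tolist())
print([int(x) for x in g[185:216,316]],[int(x) for x in g[185:216,325]])
Rz=R.from_euler('z',.277)
def sc(p,pan=np.array([571,-93.,0])): return Rz.inv().apply(p-pan).round(1)
for u,v in [(306.5,198),(334,198),(320,206)]: print(onz(c,u,v,58),sc(onz(c,u,v,58)))
for u,v in [(382,40),(383,203)]: print(sc(onz(c,u,v,20)))
t=cap("top"); m,l,b=blobs(t["im"],(5,150,80),(18,255,255),30)
for ce,s in b: print(ce,s,onz(t,*ce,30),sc(onz(t,*ce,30)))
print(sc(onz(c,360,325,40)))
E
```

```text
190 [103, 101, 103, 104, 102, 103, 102, 102, 104, 124, 142, 145, 147, 149, 147, 146, 148, 148, 147, 144, 146, 145, 145, 146, 146, 148, 146, 144, 143, 142, 141, 143, 142, 148, 148, 149, 143, 127, 100, 95, 102, 103, 103, 104, 103, 103, 103, 104, 104, 104, 104, 105]
198 [104, 103, 103, 103, 104, 105, 102, 103, 107, 125, 144, 145, 147, 147, 147, 146, 149, 149, 146, 148, 148, 144, 145, 145, 145, 144, 154, 185, 211, 214, 214, 213, 213, 217, 218, 218, 216, 195, 151, 111, 104, 117, 135, 132, 112, 102, 99, 101, 99, 100, 100, 99]
204 [161, 159, 159, 161, 162, 163, 164, 164, 163, 154, 141, 144, 146, 147, 148, 149, 148, 147, 147, 147, 147, 145, 144, 145, 147, 147, 147, 147, 145, 142, 141, 143, 141, 144, 148, 148, 144, 151, 176, 210, 220, 217, 206, 187, 173, 183, 208, 220, 213, 188, 173, 183]
[148, 149, 146, 144, 146, 146, 146, 148, 145, 146, 146, 145, 146, 148, 148, 148, 145, 146, 146, 147, 147, 147, 148, 159, 164, 166, 167, 168, 165, 168, 167] [147, 145, 141, 142, 144, 142, 144, 143, 154, 187, 208, 213, 214, 214, 214, 215, 206, 180, 151, 142, 143, 145, 147, 157, 165, 161, 159, 158, 160, 162, 167]
[ 577.83636162 -167.07267056   58.        ] [-13.7 -73.1  58. ]
[ 605.9027945  -160.48761449   58.        ] [ 15.1 -74.5  58. ]
[ 593.64456363 -172.41469937   58.        ] [  0.1 -82.6  58. ]
[70.9 80.1 20. ]
[ 74.1 -94.6  20. ]
[451.15625 178.46875] [447 174   9  10  32] [ 678.52397042 -370.00320785   30.        ] [  27.7 -295.8   30. ]
[361.575 206.1  ] [359 201   7  11  40] [585.86667756 -89.48011802  30.        ] [15.3 -0.7 30. ]
[  43.1 -247.8   40. ]
```

```bash
python3 -m crank '[[0,0,0,0,0,-0.181],[0,0,0,0,0,-0.181],[0,0,0,0,0,-0.181],[0,0,0,0,0,-0.181],[0,0,0,0,0,-0.181]]' 50
python3 -m crank '[[0,0,0,0,0,-0.181],[0,0,0,0,0,0]]'
python3 to.py 469 225 200 2.887
```

```text
time: 53.95
tool_pos: [584.3, -151.0, 219.1]
tcp_rot: [3.141, -0.001, 2.711]
contact_force: [0.6, -0.2, -0.5]
grip_width: 46.1
finger_force: 0.0
time: 54.2
tool_pos: [584.3, -151.0, 219.1]
tcp_rot: [3.141, -0.001, 2.885]
contact_force: [-0.1, 0.8, -1.2]
grip_width: 46.0
finger_force: 0.0
shift mm [207.1 334.4  19.3] shift in goal frame [206.3 334.9  19.1] turn [ 0.    -0.001 -0.002] t 54.2
```

```bash
python3 -m crank '[[0.029,0.048,0.003,0,0,0],[0.029,0.048,0.003,0,0,0],[0.029,0.048,0.003,0,0,0],[0.029,0.048,0.003,0,0,0],[0.029,0.048,0.003,0,0,0]]'
python3 -m crank '[[0.029,0.048,0.003,0,0,0],[0.029,0.047,0.001,0,0,0],[0,0,0,0,0,0],[0,0,0,0,0,0],[0,0,0,0,0,0]]'
python3 - <<'E'
from h import *
import wt
c=cap("wrist"); cv2.imwrite("pics/w9.png",c["im"]); print(wt.gauge(c))
E
python3 to.py 411.3 240.5 60 2.887
```

```text
time: 54.82
tool_pos: [504.0, 119.2, 204.4]
tcp_rot: [3.141, 0.0, 2.881]
contact_force: [1.1, 0.2, 0.4]
grip_width: 46.0
finger_force: 0.0
time: 55.45
tool_pos: [473.2, 222.9, 200.5]
tcp_rot: [-3.141, 0.0, 2.883]
contact_force: [-0.5, -0.5, 0.3]
grip_width: 46.0
finger_force: 0.0
(((410.9950866699219, 239.00238037109375), (17.442922592163086, 68.78533935546875), 75.4704818725586), (306, 81, 18, 70))
shift mm [ 64.4   1.2 140.5] shift in goal frame [ 64.4   1.4 140.5] turn [-0.     0.    -0.004] t 55.5
```

View pics/w9.png

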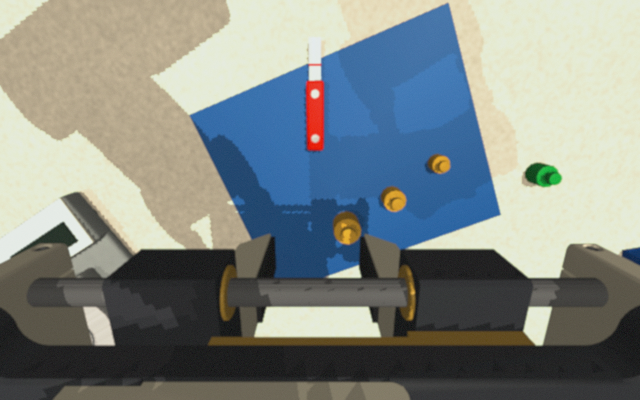

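The gauge handle is centred at (315,116), with the blade up and in line with the tool.

```bash
python3 -m crank '[[0.022,0,0.03,0,0,0],[0.022,0,0.04,0,0,0],[0.021,0,0.045,0,0,0],[0,0,0.04,0,0,0],[0,0,0.02,0,0,0]]'
python3 -m crank '[[0,0,0.01,0,0,0],[0,0,0.006,0,0,0],[0,0,0,0,0,0]]'; python3 to.py 411 239.3 6 2.887
```

```text
time: 56.12
tool_pos: [409.3, 239.3, 23.7]
tcp_rot: [-3.14, -0.002, 2.884]
contact_force: [-0.4, -0.6, 0.7]
grip_width: 45.9
finger_force: 0.0
time: 56.5
tool_pos: [410.3, 240.4, 9.8]
tcp_rot: [3.141, 0.0, 2.885]
contact_force: [1.0, 0.2, -0.2]
grip_width: 46.1
finger_force: 0.0
shift mm [-1.  -0.9  3.8] shift in goal frame [-1.  -0.9  3.8] turn [ 0.     0.    -0.002] t 56.5
```

```bash
python3 -m crank '[[-0.001,-0.001,0.0025,0,0,0],[0,0,0,0,0,0],[0,0,0,0,0,0]]'
python3 -m crank '[[0,0,0,0,0,0],[0,0,0,0,0,0],[0,0,0,0,0,0],[0,0,0,0,0,0],[0,0,0,0,0,0]]' 0
python3 - <<'E'
from h import *
for i in range(4): print(bot.get_obs()["tool_pos"],bot.get_obs()["tcp_rot"],bot.get_obs()["contact_force"],end=" "); c=cap("wrist")
E
python3 -m crank '[[0,0,-0.002,0,0,0],[0,0,-0.01,0,0,0],[0,0,-0.04,0,0,0],[0,0,-0.06,0,0,0],[0,0,-0.04,0,0,0]]'
python3 -m crank '[[0,0,0,0,0,0],[0,0,0,0,0,0],[0,0,0,0,0,0]]'
python3 - <<'E'
from h import *
c=cap("wrist"); cv2.imwrite("pics/w10.png",c["im"]);print(bot.get_obs()["tool_pos"])
E
python3 to.py 618 -258 120 1.848
```

```text
time: 56.88
tool_pos: [410.7, 239.4, 7.3]
tcp_rot: [3.141, 0.0, 2.886]
contact_force: [-0.2, 0.2, 0.0]
grip_width: 45.6
finger_force: 0.0
time: 57.5
tool_pos: [410.6, 239.3, 7.0]
tcp_rot: [3.142, -0.0, 2.886]
contact_force: [-1.4, -0.7, 1.1]
grip_width: 17.6
finger_force: 30.0
[410.55304351 239.26313672   7.00621067] [ 3.14158822e+00 -6.88875244e-05  2.88577073e+00] [-1.39109637 -0.7404112   1.0634344 ] [410.49857097 239.29026083   7.00638716] [-3.14158198e+00 -1.27197209e-04  2.88585846e+00] [-0.1724835   0.43085288  0.09382757] [410.51076845 239.27132802   6.99346458] [-3.14157204e+00 -1.00902962e-04  2.88582726e+00] [ 0.10938024 -1.03959909  0.58078587] [410.52770665 239.27772749   7.00621879] [ 3.14158437e+00 -7.97774048e-05  2.88578351e+00] [-0.60706476 -0.53547138  1.07554642] time: 58.32
tool_pos: [411.1, 239.5, 162.2]
tcp_rot: [3.14, 0.003, 2.886]
contact_force: [0.7, 0.7, -1.8]
grip_width: 18.1
finger_force: 30.0
time: 58.7
tool_pos: [409.7, 238.9, 157.7]
tcp_rot: [-3.14, -0.002, 2.886]
contact_force: [0.6, -0.6, -1.7]
grip_width: 17.5
finger_force: 30.0
[409.8255739  238.97568571 157.69815977]
shift mm [-327.3 -428.1   37.6] shift in goal frame [-535.    64.2   37.7] turn [-3.000e-03 -1.000e-03  1.038e+00] t 58.75
```

View pics/w10.png

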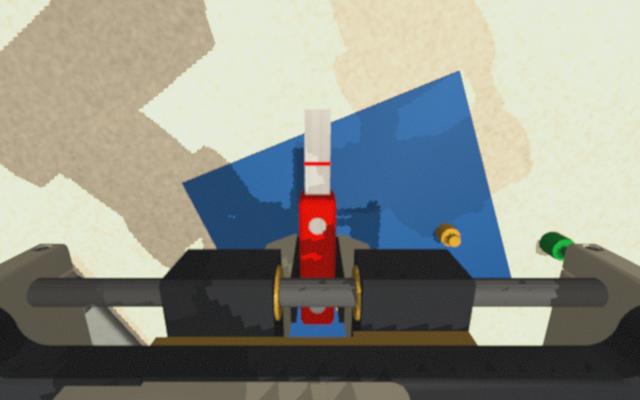

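The gauge is held straight: its tip is at (317,109), its depth line at (317,163), and the handle is square in the fingers.

```bash
python3 - <<'E'
from h import *
c=cap("wrist"); o=bot.get_obs(); M=R.from_euler('xyz',o["tcp_rot"])
for uv in [(317.5,109),(317.5,163),(303,195),(331,195),(306,110),(330,110)]: print(uv,M.inv().apply(onz(c,*uv,o["tool_pos"][2]+7+1.5)-o["tool_pos"]).round(1))
E
python3 -m crank '[[0,0,0,0,0,0.173],[0,0,0,0,0,0.173],[0,0,0,0,0,0.173],[0,0,0,0,0,0.173],[0,0,0,0,0,0.173]]'
python3 -m crank '[[0,0,0,0,0,0.173],[-0.04,0.005,0,0,0,0],[-0.055,0.007,0,0,0,0],[-0.06,0.007,0,0,0,0],[-0.06,0.007,0,0,0,0]]'
python3 to.py 617.7 -255.5 120 1.848
```

```text
(317.5, 109) [74.7  2.3 -8.3]
(317.5, 163) [49.9  2.4 -8.4]
(303, 195) [34.  -4.8 -8.4]
(331, 195) [34.   9.  -8.4]
(306, 110) [74.3 -2.9 -8.3]
(330, 110) [74.3  8.  -8.4]
time: 59.42
tool_pos: [410.2, 239.1, 158.2]
tcp_rot: [-3.14, -0.0, 2.015]
contact_force: [0.3, -0.3, -0.8]
grip_width: 17.6
finger_force: 30.0
time: 60.05
tool_pos: [494.6, 37.9, 158.3]
tcp_rot: [-3.141, -0.001, 1.848]
contact_force: [1.1, 0.0, -1.3]
grip_width: 17.5
finger_force: 30.0
shift mm [-315.9   38.1   38. ] shift in goal frame [-315.9   38.1   38.3] turn [-0.001 -0.001  0.   ] t 60.05
```

```bash
python3 -m crank '[[-0.06,0.007,0,0,0,0],[-0.06,0.007,0,0,0,0],[-0.06,0.007,0,0,0,0],[-0.06,0.007,0,0,0,0],[-0.05,0.006,0,0,0,0]]'
python3 -m crank '[[-0.025,0.002,0,0,0,0],[0,0,0,0,0,0],[0,0,0,0,0,0],[0,0,0,0,0,0]]'
python3 - <<'E'
from h import *
c=cap("wrist"); cv2.imwrite("pics/w11.png",c["im"])
t=cap("top");cv2.imwrite("pics/t11.png",cv2.resize(t["im"][130:280,300:500],(800,600)))
E
python3 to.py 615.5 -256 42.5 1.848
```

```text
time: 60.68
tool_pos: [606.6, -232.3, 157.6]
tcp_rot: [-3.14, -0.001, 1.847]
contact_force: [0.0, 0.3, 0.7]
grip_width: 17.6
finger_force: 30.0
time: 61.18
tool_pos: [615.0, -252.2, 159.0]
tcp_rot: [-3.141, -0.001, 1.849]
contact_force: [0.4, 0.7, -1.0]
grip_width: 17.7
finger_force: 30.0
shift mm [ -3.5  -0.6 116.8] shift in goal frame [ -3.5  -0.6 116.8] turn [ 0.    -0.     0.001] t 61.275
```

View pics/w11.png

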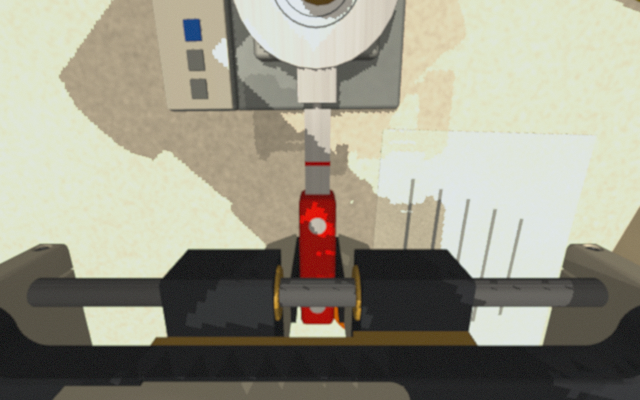

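View pics/t11.png

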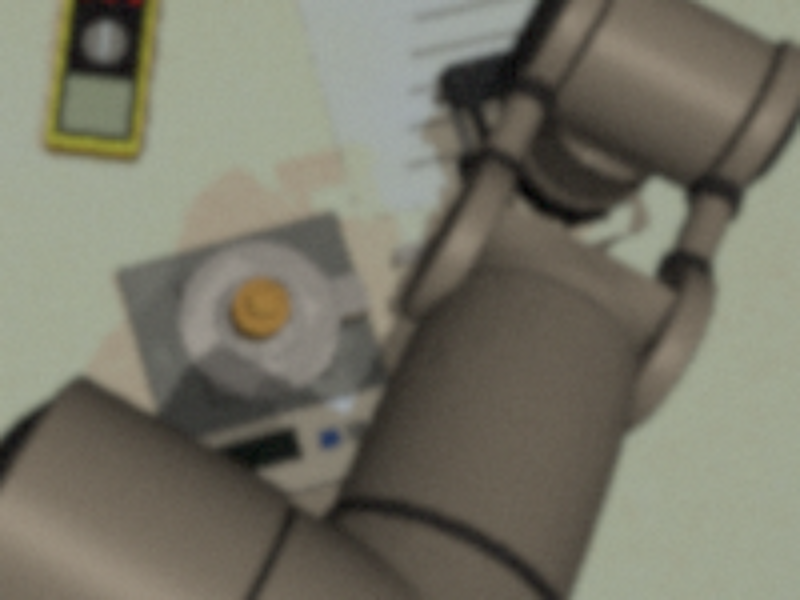

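The blade is in line with the tab: both sit at column 317, with the tab end at row 103. A bit of the solder reel shows at (342,312), so I'll check its clearance before going down.

```bash
python3 - <<'E'
from h import *
Rz=R.from_euler('z',.277)
sc=lambda p: Rz.inv().apply(p-np.array([571,-93.,0])).round(1)
c=cap("wrist"); im=c["im"]; h=cv2.cvtColor(im,cv2.COLOR_BGR2HSV)
m=cv2.inRange(h[300:331,325:352],np.array((5,170,80)),np.array((17,255,255)))
ys,xs=np.nonzero(m); print(len(xs),[(int(x)+325,int(y)+300) for x,y in zip(xs,ys)][::6])
for z in (44,): print([sc(onz(c,*p,z)) for p in [(337,312),(342,325),(346,328)]])
T=R.from_euler('xyz',bot.get_obs()["tcp_rot"]); print("tcp",sc(bot.get_obs()["tool_pos"]))
# scene cam / start top image
t0=cv2.imread("pics/top0.png"); t=cap("top"); h=cv2.cvtColor(t0,cv2.COLOR_BGR2HSV)[160:195,430:465]
m=cv2.inRange(h,np.array((3,110,70)),np.array((20,255,255))); ys,xs=np.nonzero(m); print(xs.min()+430,xs.max()+430,ys.min()+160,ys.max()+160)
u,v=(xs.min()+xs.max())/2+430,(ys.min()+ys.max())/2+160; print(sc(onz(t,u,v,25)),onz(t,u,v,25))
s0=cv2.imread("pics/scene0.png"); s=cap("scene"); h=cv2.cvtColor(s0,cv2.COLOR_BGR2HSV)[170:205,215:245]
m=cv2.inRange(h,np.array((3,110,70)),np.array((20,255,255))); ys,xs=np.nonzero(m); u,v=(xs.min()+xs.max())/2+215,(ys.min()+ys.max())/2+170; print(u,v,sc(onz(s,u,v,22)))
E
```

```text
96 [(334, 307), (335, 308), (336, 309), (336, 310), (336, 311), (336, 312), (336, 313), (336, 314), (336, 315), (336, 316), (336, 317), (338, 318), (339, 320), (340, 322), (342, 323), (341, 325)]
[array([  21.1, -287.6,   44. ]), array([  26.5, -303.1,   44. ]), array([  30.7, -306.8,   44. ])]
tcp [  -1.1 -165.7  159.3]
436 455 167 185
[  40.8 -283.2   25. ] [ 687.67906527 -354.28111291   25.        ]
230.0 186.0 [  44.5 -286.2   22. ]
```

```bash
python3 -m crank '[[-0.0035,0,0.03,0,0,0],[0,0,0.04,0,0,0],[0,0,0.03,0,0,0],[0,0,0.011,0,0,0],[0,0,0.005,0,0,0]]'
python3 -m crank '[[0,0,0,0,0,0],[0,0,0,0,0,0],[0,0,0,0,0,0],[0,0,0,0,0,0]]'
python3 to.py 615.5 -256 42.5 1.848
python3 - <<'E'
from h import *
c=cap("wrist"); cv2.imwrite("pics/w12.png",c["im"][0:300,120:520])
E
```

```text
time: 62.05
tool_pos: [616.4, -256.9, 43.2]
tcp_rot: [3.141, 0.0, 1.848]
contact_force: [-0.2, 0.3, -0.8]
grip_width: 17.7
finger_force: 30.0
time: 62.55
tool_pos: [616.3, -257.0, 43.4]
tcp_rot: [3.141, 0.0, 1.848]
contact_force: [0.3, 0.4, -0.3]
grip_width: 17.4
finger_force: 30.0
shift mm [ 1.1 -0.5  0.9] shift in goal frame [ 1.1 -0.5  0.9] turn [ 0.001  0.    -0.   ] t 62.55
```

View pics/w12.png

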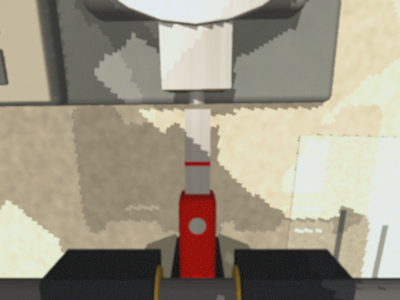

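The tip is at crop (197,108) and the tab end at crop (196,90), in line and not yet touching.

```bash
python3 -m crank '[[0,-0.0005,0.0009,0,0,0],[0,0,0,0,0,0],[0,0,0,0,0,0]]'
python3 - <<'E'
from h import *
c=cap("wrist"); o=bot.get_obs(); M=R.from_euler('xyz',o["tcp_rot"]); g=cv2.cvtColor(c["im"],cv2.COLOR_BGR2GRAY)
print(o["tool_pos"],[int(x) for x in g[80:118,317]],[int(x) for x in g[80:118,340]])
for uv,z in [((317,90),58),((317,95),53),((317,108),51),((317,163),51)]: print(uv,M.inv().apply(onz(c,*uv,z)-o["tool_pos"]).round(1))
E
```

```text
time: 62.98
tool_pos: [615.6, -257.0, 42.0]
tcp_rot: [-3.142, -0.0, 1.848]
contact_force: [-0.2, 0.5, -1.0]
grip_width: 17.7
finger_force: 30.0
[ 615.62678751 -257.01750644   42.03242122] [218, 219, 218, 218, 218, 218, 219, 219, 204, 155, 92, 87, 111, 119, 124, 119, 121, 119, 121, 138, 179, 206, 208, 204, 175, 147, 142, 144, 162, 195, 213, 213, 213, 213, 213, 212, 212, 213] [209, 210, 210, 209, 211, 210, 213, 210, 173, 116, 77, 55, 73, 85, 89, 90, 88, 86, 83, 81, 73, 72, 70, 94, 126, 143, 144, 144, 144, 142, 139, 139, 138, 144, 172, 205, 216, 216]
(317, 90) [ 85.   2. -16.]
(317, 95) [ 83.1   2.  -11. ]
(317, 108) [77.5  2.  -9. ]
(317, 163) [52.4  2.  -9. ]
```

```bash
python3 -m crank '[[0.003,0,-0.0004,0,0,0],[0.003,0,0,0,0,0],[0.003,0,0,0,0,0],[0.003,0,0,0,0,0],[0,0,0,0,0,0]]'
python3 -m crank '[[0.003,0,0,0,0,0],[0.003,0,0,0,0,0],[0.003,0,0,0,0,0],[0.002,0,0,0,0,0],[0,0,0,0,0,0]]'
python3 to.py 600 -200 42.4 1.848
```

```text
time: 63.65
tool_pos: [612.3, -245.2, 42.5]
tcp_rot: [-3.142, -0.0, 1.848]
contact_force: [0.4, 0.9, -1.6]
grip_width: 17.9
finger_force: 30.0
time: 64.28
tool_pos: [609.4, -234.7, 42.5]
tcp_rot: [3.142, -0.0, 1.848]
contact_force: [0.8, -0.6, -1.2]
grip_width: 17.3
finger_force: 30.0
shift mm [35.9  0.5  0.1] shift in goal frame [35.9  0.5  0.1] turn [ 0. -0.  0.] t 64.275
```

Free so far: no force and z steady. I'll go on to about 31 mm of travel and look.

```bash
python3 -m crank '[[0.003,0,0,0,0,0],[0.003,0,0,0,0,0],[0.002,0,0,0,0,0],[0,0,0,0,0,0],[0,0,0,0,0,0]]'
python3 - <<'E'
from h import *
c=cap("wrist"); cv2.imwrite("pics/w13.png",cv2.resize(c["im"][60:220,220:420],(800,640))[:600]); 
h=cv2.cvtColor(c["im"],cv2.COLOR_BGR2HSV); print([(v,h[v,317].tolist()) for v in range(130,172,2)])
E
```

```text
time: 64.9
tool_pos: [607.2, -227.3, 42.5]
tcp_rot: [3.141, 0.0, 1.848]
contact_force: [-0.6, 1.2, -1.2]
grip_width: 17.8
finger_force: 30.0
[(130, [18, 27, 205]), (132, [22, 28, 204]), (134, [20, 28, 206]), (136, [20, 30, 207]), (138, [21, 28, 206]), (140, [20, 27, 205]), (142, [20, 30, 207]), (144, [20, 30, 207]), (146, [20, 28, 207]), (148, [21, 28, 207]), (150, [21, 29, 205]), (152, [20, 31, 207]), (154, [22, 29, 205]), (156, [21, 29, 203]), (158, [22, 29, 200]), (160, [20, 31, 204]), (162, [2, 133, 144]), (164, [0, 221, 141]), (166, [6, 73, 132]), (168, [21, 26, 129]), (170, [16, 22, 127])]
```

View pics/w13.png

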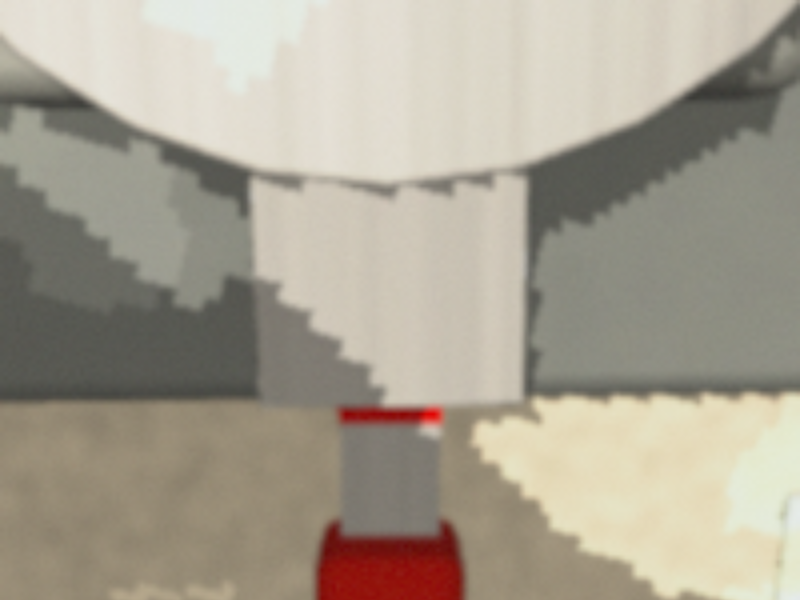

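The depth line is just outside the tab end, both at about row 162. By parallax 1.7 mm is left. I'll go in that far, hold, and draw out.

```bash
python3 -m crank '[[0.001,0,0,0,0,0],[0.001,0,0,0,0,0],[0,0,0,0,0,0],[0,0,0,0,0,0],[0,0,0,0,0,0]]'
python3 -m crank '[[0,0,0,0,0,0],[0,0,0,0,0,0],[0,0,0,0,0,0],[0,0,0,0,0,0],[0,0,0,0,0,0]]'
python3 -m crank '[[0,0,0,0,0,0],[0,0,0,0,0,0],[0,0,0,0,0,0],[0,0,0,0,0,0],[0,0,0,0,0,0]]'
python3 -m crank '[[-0.003,0,0,0,0,0],[-0.004,0,0,0,0,0],[-0.004,0,0,0,0,0],[-0.004,0,0,0,0,0],[-0.005,0,0,0,0,0]]'
python3 -m crank '[[-0.005,0,0,0,0,0],[-0.005,0,0,0,0,0],[-0.005,0,0,0,0,0],[-0.003,0,0,0,0,0],[0,0,0,0,0,0]]'
python3 -m crank '[[0,0,-0.02,0,0,0],[0,0,-0.04,0,0,0],[0,0,-0.05,0,0,0],[0,0,-0.02,0,0,0],[0,0,0,0,0,0]]'
python3 to.py 410.5 239.3 165 2.886
```

```text
time: 65.58
tool_pos: [606.6, -225.3, 42.5]
tcp_rot: [3.142, -0.0, 1.848]
contact_force: [-0.5, 0.0, -0.6]
grip_width: 18.0
finger_force: 30.0
time: 66.2
tool_pos: [606.6, -225.3, 42.5]
tcp_rot: [3.142, -0.0, 1.848]
contact_force: [-0.1, 0.0, -1.3]
grip_width: 18.0
finger_force: 30.0
time: 66.82
tool_pos: [606.6, -225.3, 42.5]
tcp_rot: [3.142, -0.0, 1.848]
contact_force: [-0.1, 0.5, -1.1]
grip_width: 17.8
finger_force: 30.0
time: 67.45
tool_pos: [612.1, -244.8, 42.5]
tcp_rot: [3.142, -0.0, 1.848]
contact_force: [-0.6, 0.1, 0.0]
grip_width: 18.0
finger_force: 30.0
time: 68.08
tool_pos: [617.0, -262.1, 42.4]
tcp_rot: [3.142, -0.0, 1.848]
contact_force: [0.3, -0.1, -1.0]
grip_width: 17.4
finger_force: 30.0
time: 68.7
tool_pos: [617.8, -262.0, 174.5]
tcp_rot: [3.139, 0.003, 1.848]
contact_force: [-0.6, -0.5, -1.0]
grip_width: 17.9
finger_force: 30.0
shift mm [539.  -62.2   7.9] shift in goal frame [327.3 432.7   9.5] turn [ 1.000e-03  4.000e-03 -1.038e+00] t 68.7
```

```bash
python3 -m crank '[[0,0,0,0,0,-0.173],[0,0,0,0,0,-0.173],[0,0,0,0,0,-0.173],[0,0,0,0,0,-0.173],[0,0,0,0,0,-0.173]]'
python3 -m crank '[[0,0,0,0,0,-0.173],[0.033,0.0485,0,0,0,0],[0.033,0.0485,0,0,0,0],[0.033,0.0485,0,0,0,0],[0.033,0.0485,0,0,0,0]]'
python3 -m crank '[[0.033,0.0485,0,0,0,0],[0.033,0.0485,0,0,0,0],[0.033,0.0485,0,0,0,0],[0.033,0.0485,0,0,0,0],[0.033,0.0485,0,0,0,0]]'
python3 -m crank '[[0,0,0,0,0,0],[0,0,0,0,0,0],[0,0,0,0,0,0]]'
python3 to.py 440 236 7 2.886
python3 wt.py
```

```text
time: 69.32
tool_pos: [616.2, -261.3, 170.1]
tcp_rot: [3.141, -0.004, 2.719]
contact_force: [-0.0, 0.4, -0.8]
grip_width: 17.7
finger_force: 30.0
time: 69.95
tool_pos: [536.6, -38.9, 170.8]
tcp_rot: [3.141, -0.003, 2.886]
contact_force: [1.6, 0.5, -1.4]
grip_width: 18.1
finger_force: 30.0
time: 70.58
tool_pos: [438.4, 237.0, 171.0]
tcp_rot: [-3.14, -0.002, 2.886]
contact_force: [0.3, 0.7, -1.2]
grip_width: 17.4
finger_force: 30.0
time: 70.95
tool_pos: [440.4, 234.3, 172.0]
tcp_rot: [-3.141, -0.001, 2.884]
contact_force: [0.2, -0.2, -0.3]
grip_width: 17.9
finger_force: 30.0
shift mm [  0.7   1.7 165. ] shift in goal frame [  0.8   1.6 165. ] turn [-0.001 -0.001 -0.002] t 70.95
[442.9 201.6] [432 192  22  20 346] [494.2 357.8  15. ]
[394.7 237.5] [383 224  25  26 503] [521.3 301.7  15. ]
(((495.16119384765625, 221.9928436279297), (39.07514953613281, 97.71033477783203), 75.23880767822266), (299, 191, 37, 87))
```

w50 has been knocked to about (494,358), which is still on the mat. I'll check it later. Now I'll put the gauge down.

```bash
python3 -m crank '[[0,0.001,0.04,0,0,0],[0,0,0.05,0,0,0],[0,0,0.04,0,0,0],[0,0,0.018,0,0,0],[0,0,0.006,0,0,0]]'
python3 -m crank '[[0,0,0,0,0,0],[0,0,0,0,0,0],[0,0,0,0,0,0]]'; python3 to.py 440 236 7 2.886
```

```text
time: 71.62
tool_pos: [440.3, 235.4, 17.4]
tcp_rot: [-3.14, -0.002, 2.884]
contact_force: [0.3, -0.2, -0.6]
grip_width: 17.2
finger_force: 30.0
time: 72.0
tool_pos: [440.9, 236.7, 19.3]
tcp_rot: [3.141, 0.001, 2.886]
contact_force: [-0.3, 0.4, -0.5]
grip_width: 17.6
finger_force: 30.0
shift mm [ 0.7 -0.9 12.3] shift in goal frame [ 0.7 -0.9 12.3] turn [ 0.001  0.001 -0.   ] t 72.0
```

```bash
python3 -m crank '[[0,0,0.004,0,0,0],[0,0,0.003,0,0,0],[0,0,0.002,0,0,0],[0,0,0.0015,0,0,0],[0,0,0.001,0,0,0]]'
python3 -m crank '[[0,0,0,0,0,0],[0,0,0,0,0,0]]'; python3 to.py 440 236 7 2.886
```

```text
time: 72.62
tool_pos: [440.4, 236.6, 7.0]
tcp_rot: [3.142, -0.0, 2.886]
contact_force: [-2.7, -0.7, 10.5]
grip_width: 18.1
finger_force: 30.0
time: 72.88
tool_pos: [440.4, 236.6, 7.0]
tcp_rot: [3.141, 0.0, 2.886]
contact_force: [0.0, 0.2, -0.1]
grip_width: 17.8
finger_force: 30.0
shift mm [ 0.3 -0.7  0. ] shift in goal frame [ 0.3 -0.7  0. ] turn [ 0.  0. -0.] t 72.875
```

```bash
python3 -m crank '[[0,0,0,0,0,0],[0,0,0,0,0,0],[0,0,0,0,0,0],[0,0,-0.004,0,0,0],[0,0,-0.04,0,0,0]]' 40
python3 -m crank '[[0,0,-0.06,0,0,0],[0,0,-0.06,0,0,0.181],[0,0,-0.03,0,0,0.181],[0,0,0,0,0,0.181],[0,0,0,0,0,0.181]]' 72
python3 -m crank '[[0,0,0,0,0,0.181],[0,0,0,0,0,0.181],[0,0,0,0,0,0]]'
python3 to.py 583 -143 200 1.8
```

```text
time: 73.5
tool_pos: [438.7, 235.9, 49.7]
tcp_rot: [-3.139, -0.005, 2.886]
contact_force: [0.6, -0.0, -0.7]
grip_width: 37.1
finger_force: 0.0
time: 74.12
tool_pos: [440.3, 236.6, 201.9]
tcp_rot: [3.14, 0.0, 2.156]
contact_force: [-0.9, 0.2, 0.1]
grip_width: 66.0
finger_force: 0.0
time: 74.5
tool_pos: [440.2, 236.5, 201.2]
tcp_rot: [3.141, -0.0, 1.801]
contact_force: [-0.8, -0.5, -0.2]
grip_width: 66.1
finger_force: 0.0
shift mm [-402.1   52.2    1.2] shift in goal frame [-402.    52.8    1.2] turn [ 0.    -0.     0.001] t 74.5
```

```bash
python3 -m crank '[[-0.05,0.007,0,0,0,0],[-0.06,0.008,0,0,0,0],[-0.06,0.008,0,0,0,0],[-0.06,0.008,0,0,0,0],[-0.06,0.008,0,0,0,0]]'
python3 -m crank '[[-0.06,0.008,0,0,0,0],[-0.052,0.005,0,0,0,0],[0,0,0,0,0,0],[0,0,0,0,0,0],[0,0,0,0,0,0]]'
python3 - <<'E'
from h import *
c=cap("wrist")
m,l,b=blobs(c["im"],(12,120,60),(28,255,255),60)
for ce,s in b:
    if ce[1]<240: print(ce.round(1),s,onz(c,*ce,88).round(1))
E
python3 to.py 570.8 -93 76.6 1.8
```

```text
time: 75.12
tool_pos: [544.6, -38.9, 201.3]
tcp_rot: [3.141, -0.0, 1.804]
contact_force: [-0.2, 0.5, 0.2]
grip_width: 66.2
finger_force: 0.0
time: 75.75
tool_pos: [582.0, -141.7, 201.2]
tcp_rot: [-3.142, -0.0, 1.803]
contact_force: [0.7, -0.1, -0.4]
grip_width: 66.0
finger_force: 0.0
[514.4  73.8] [ 465    0  144  125 2273] [713.9  -5.4  88. ]
[317.6 139.5] [ 293  114   51   52 2074] [572.7 -92.1  88. ]
shift mm [ 50.    0.2 124.7] shift in goal frame [5.000e+01 1.000e-01 1.247e+02] turn [ 0.    -0.     0.002] t 75.8
```

```bash
python3 -m crank '[[0.035,0,0,0,0,0],[0.015,0,0.02,0,0,0],[0,0,0.04,0,0,0],[0,0,0.04,0,0,0],[0,0,0.015,0,0,0]]'
python3 -m crank '[[0,0,0.005,0,0,0],[0,0,0.003,0,0,0],[0,0,0,0,0,0],[0,0,0,0,0,0]]'; python3 to.py 570.8 -93 76.6 1.8
python3 -m crank '[[0,0,0,0,0,0],[0,0,0,0,0,0],[0,0,0,0,0,0],[0,0,0,0,0,0],[0,0,0,0,0,0]]' 0
python3 -m crank '[[0,0,-0.002,0,0,0],[0,0,-0.005,0,0,0],[0,0,-0.02,0,0,0],[0,0,-0.04,0,0,0],[0,0,-0.02,0,0,0]]'
python3 -m crank '[[0,0,0,0,0,0]]'
python3 to.py 548 165 160 1.68
```

```text
time: 76.42
tool_pos: [569.6, -93.1, 84.2]
tcp_rot: [-3.139, -0.002, 1.802]
contact_force: [0.5, -0.3, 0.8]
grip_width: 66.5
finger_force: 0.0
time: 76.92
tool_pos: [571.3, -94.6, 78.8]
tcp_rot: [3.14, 0.001, 1.8]
contact_force: [-0.9, 0.5, -0.7]
grip_width: 66.0
finger_force: 0.0
shift mm [ 1.7 -0.2  2.2] shift in goal frame [ 1.7 -0.2  2.2] turn [ 0.001  0.001 -0.   ] t 76.925
time: 77.55
tool_pos: [571.0, -94.5, 78.0]
tcp_rot: [3.141, 0.0, 1.8]
contact_force: [0.3, -0.1, -0.7]
grip_width: 41.3
finger_force: 30.0
time: 78.18
tool_pos: [571.1, -94.5, 166.8]
tcp_rot: [3.14, 0.001, 1.8]
contact_force: [-0.3, 1.0, -5.0]
grip_width: 41.2
finger_force: 30.0
time: 78.3
tool_pos: [571.3, -94.6, 166.2]
tcp_rot: [3.139, 0.001, 1.8]
contact_force: [-0.2, -0.3, -5.5]
grip_width: 41.1
finger_force: 30.0
shift mm [258.1  36.2   6. ] shift in goal frame [260.6   5.1   6.2] turn [0.002 0.001 0.12 ] t 78.3
```

```bash
python3 -m crank '[[0,0,0,0,0,0.12],[0.05,0.001,0,0,0,0],[0.06,0.001,0,0,0,0],[0.06,0.001,0,0,0,0],[0.05,0.001,0,0,0,0]]'
python3 -m crank '[[0.03,0.001,0,0,0,0],[0.0105,0,0.03,0,0,0],[0,0,0.04,0,0,0],[0,0,0.04,0,0,0],[0,0,0.02,0,0,0]]'
python3 -m crank '[[0,0,0,0,0,0],[0,0,0,0,0,0],[0,0,0,0,0,0]]'
python3 to.py 548 165 18 1.68
```

```text
time: 78.92
tool_pos: [549.4, 126.7, 163.2]
tcp_rot: [-3.138, -0.0, 1.68]
contact_force: [0.8, 0.3, -4.7]
grip_width: 41.5
finger_force: 30.0
time: 79.55
tool_pos: [544.7, 164.7, 30.9]
tcp_rot: [-3.135, 0.0, 1.68]
contact_force: [0.8, -0.0, -5.6]
grip_width: 41.4
finger_force: 30.0
time: 79.92
tool_pos: [548.2, 165.1, 36.0]
tcp_rot: [3.14, -0.0, 1.68]
contact_force: [0.5, 0.4, -4.5]
grip_width: 41.6
finger_force: 30.0
shift mm [-0.1 -0.3 18. ] shift in goal frame [-0.1 -0.2 18. ] turn [ 0.002 -0.    -0.   ] t 79.925
```

```bash
python3 -m crank '[[0,0,0.007,0,0,0],[0,0,0.005,0,0,0],[0,0,0.003,0,0,0],[0,0,0.0015,0,0,0],[0,0,0.001,0,0,0]]'
python3 -m crank '[[0,0,0.0005,0,0,0],[0,0,0,0,0,0]]'
python3 -m crank '[[0,0,0,0,0,0],[0,0,0,0,0,0],[0,0,0,0,0,0],[0,0,-0.003,0,0,0],[0,0,-0.04,0,0,0]]' 75
python3 -m crank '[[0,0,-0.06,0,0,0],[0,0,-0.05,0,0,0],[0,-0.03,-0.05,0,0,0],[-0.025,-0.04,0,0,0,0],[0,0,0,0,0,0]]'
python3 -m crank '[[0,0,0,0,0,0],[0,0,0,0,0,0]]'
python3 wt.py; python3 - <<'E'
from h import *
c=cap("wrist"); cv2.imwrite("pics/w14.png",c["im"])
E
```

```text
time: 80.55
tool_pos: [547.5, 165.1, 18.0]
tcp_rot: [-3.141, -0.0, 1.68]
contact_force: [-3.3, -0.9, 7.3]
grip_width: 41.7
finger_force: 30.0
time: 80.8
tool_pos: [547.5, 165.0, 18.1]
tcp_rot: [3.141, -0.0, 1.68]
contact_force: [-5.0, -1.1, 5.4]
grip_width: 41.6
finger_force: 30.0
time: 81.42
tool_pos: [545.6, 164.7, 58.1]
tcp_rot: [-3.136, 0.0, 1.68]
contact_force: [0.0, 0.1, -0.1]
grip_width: 68.7
finger_force: 0.0
time: 82.05
tool_pos: [478.5, 131.6, 220.8]
tcp_rot: [-3.141, 0.0, 1.679]
contact_force: [0.5, 0.7, 0.8]
grip_width: 69.2
finger_force: 0.0
time: 82.3
tool_pos: [481.4, 132.9, 219.7]
tcp_rot: [-3.142, -0.0, 1.68]
contact_force: [0.1, 0.4, 0.0]
grip_width: 68.5
finger_force: 0.0
[372.2  17.5] [360   3  25  30 584] [521.  302.2  15. ]
[382.2  81.1] [367  66  31  31 764] [541.4 243.1  15. ]
[380.4 152.8] [ 360  133   42   41 1302] [552.3 166.6  15. ]
(((441.2593078613281, 238.54052734375), (17.821353912353516, 69.26193237304688), 75.17301940917969), (255, 54, 67, 40))
```

View pics/w14.png

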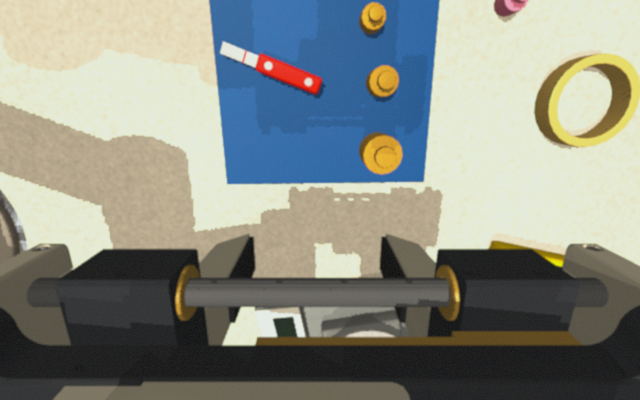

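w500, w200, w100 and the gauge are all on the mat, upright and flat, and the whole blade is over the mat. I've now viewed more pictures than the 14 allowed, so I'll check the knocked w50 by numbers only.

```bash
python3 -m crank '[[0.045,0,0,0,0,0],[0.045,0,0,0,0,0],[0.045,0,0,0,0,0],[0,0,0,0,0,0],[0,0,0,0,0,0]]'
python3 -m crank '[[0,0,0,0,0,0],[0,0,0,0,0,0]]'
python3 wt.py; python3 - <<'E'
from h import *
c=cap("wrist"); m,l,b=blobs(c["im"],(12,120,60),(28,255,255),60)
for ce,s in b:
    if ce[1]<240:
        k=(l==l[int(ce[1]),int(ce[0])]).astype(np.uint8); cs=cv2.findContours(k,0,2)[0][0]
        print(ce.round(),cv2.fitEllipse(cs), proj(c,[*onz(c,*ce,12)[:2],30]))
        h=cv2.cvtColor(c["im"],cv2.COLOR_BGR2GRAY)
        if ce[1]<110: x,y=ce.astype(int); print(h[y-12:y+13,x-12:x+13:2])
E
```

```text
time: 83.02
tool_pos: [466.0, 266.6, 219.5]
tcp_rot: [-3.141, 0.001, 1.681]
contact_force: [-0.4, -1.0, 0.1]
grip_width: 68.7
finger_force: 0.0
time: 83.28
tool_pos: [466.3, 265.9, 220.1]
tcp_rot: [3.142, 0.0, 1.678]
contact_force: [-0.1, 0.5, -0.1]
grip_width: 68.6
finger_force: 0.0
[350.5  95.2] [342  86  18  19 266] [494.7 358.   15. ]
[366.6 149.9] [356 139  22  23 390] [521.2 300.9  15. ]
[375.4 201.7] [362 188  28  29 613] [541.  240.7  15. ]
[369.6 258.7] [357 239  26  39 826] [545.9 165.1  15. ]
(((441.62420654296875, 240.5025634765625), (21.285560607910156, 68.77177429199219), 75.45004272460938), (263, 178, 59, 35))
[351.  95.] ((350.5709228515625, 95.23536682128906), (17.248258590698242, 17.98399543762207), 15.153844833374023) (np.float64(352.32472993689646), np.float64(94.82418053204796))
[[102 104 102 103 103 101 101 100 100 101  99  97  98]
 [104 101 101 102 103 100 100  98  98 100  99 100  99]
 [103 103 102 101 102 109 117 114 109 101 101 100 102]
 [101 101 101 101 110 138 157 149 143 110  98  98  99]
 [101 103 102 104 137 170 180 175 166 133 102  98 100]
 [102 102 101 
[... 845 characters left out ...]
118  95  65  95 101]
 [103 103 102  96  90 119 126 124  90  65  66  96 104]
 [102 100 101 102  80  73  85  86  64  64  81  97 107]
 [105 102 101 100  87  62  66  59  60  81  96 100 106]
 [101 101 102 100  93  84  74  63  66  93  98  99 103]]
[367. 150.] ((366.68341064453125, 150.07044982910156), (20.802743911743164, 22.152273178100586), 137.2740020751953) (np.float64(369.0491988458813), np.float64(152.34934369821457))Traceback (most recent call last):
  File "<stdin>", line 6, in <module>
cv2.error: OpenCV(4.12.0) /io/opencv/modules/imgproc/src/shapedescr.cpp:361: error: (-201:Incorrect size of input array) There should be at least 5 points to fit the ellipse in function 'fitEllipseNoDirect'
```

w50 is round with its knob in the middle, so it is upright, and it's inside the mat. Everything is done, so I'm handing in.

```bash
python3 -c "
from plant import bot; print(bot.close_job())"
```

```text
the job is handed in; nothing more can be done
None
```

I checked the scale with all four weights (50, 100, 200 and 500 g), slid the gauge in to its red line without force and drew it out while the 500 g stood on the pan, left everything on the mat, and handed the job in at about 83 s with no verdict given; I viewed 17 pictures, over the limit of 14.

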